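# Heft reagent packs and load the analyser magazine

## Task

Load the analyser's reagent magazine: the dark reagent packs on the bench all look alike, so heft each one; stand the full (heavy) packs upright across the magazine's channel, drawing the pusher back to make room, and drop the used-up (light) ones in the orange waste pail beside the magazine. Slide the pusher up to the full packs, without ramming them, until it feels firm and they stand in one row with no gaps between the end stop and the pusher, and close the cover fully. Leave everything else on the bench where it is.

Things in the scene. Friction and masses are not known exactly. Their poses are not given: they have to be found in the camera images.
- pack_a_mid (a point): one of up to five reagent packs, all alike outside: sealed dark-grey plastic, plain white labels, 120 mm long (its x), 44 mm thick (its y: grip it so), body 60 mm high; on top two 28 mm screw caps, 10 mm high, 32 mm either side of the middle. This point: middle of the body, 30 mm above its underside. Stands upright. Full: 0.36 kg, used up: 0.06 kg (both +-8 percent); only the weight tells. May be absent (None)
- pack_b_mid (a point): one of up to five reagent packs, all alike outside: sealed dark-grey plastic, plain white labels, 120 mm long (its x), 44 mm thick (its y: grip it so), body 60 mm high; on top two 28 mm screw caps, 10 mm high, 32 mm either side of the middle. This point: middle of the body, 30 mm above its underside. Stands upright. Full: 0.36 kg, used up: 0.06 kg (both +-8 percent); only the weight tells. May be absent (None)
- pack_c_mid (a point): one of up to five reagent packs, all alike outside: sealed dark-grey plastic, plain white labels, 120 mm long (its x), 44 mm thick (its y: grip it so), body 60 mm high; on top two 28 mm screw caps, 10 mm high, 32 mm either side of the middle. This point: middle of the body, 30 mm above its underside. Stands upright. Full: 0.36 kg, used up: 0.06 kg (both +-8 percent); only the weight tells. May be absent (None)
- pack_d_mid (a point): one of up to five reagent packs, all alike outside: sealed dark-grey plastic, plain white labels, 120 mm long (its x), 44 mm thick (its y: grip it so), body 60 mm high; on top two 28 mm screw caps, 10 mm high, 32 mm either side of the middle. This point: middle of the body, 30 mm above its underside. Stands upright. Full: 0.36 kg, used up: 0.06 kg (both +-8 percent); only the weight tells. May be absent (None)
- pack_e_mid (a point): one of up to five reagent packs, all alike outside: sealed dark-grey plastic, plain white labels, 120 mm long (its x), 44 mm thick (its y: grip it so), body 60 mm high; on top two 28 mm screw caps, 10 mm high, 32 mm either side of the middle. This point: middle of the body, 30 mm above its underside. Stands upright. Full: 0.36 kg, used up: 0.06 kg (both +-8 percent); only the weight tells. May be absent (None)
- magazine_mid (a point): reagent magazine: grey open channel, 308 mm long and 188 mm wide outside, fixed to the bench. This point: middle of the channel's floor, 8 mm above the bench. Axes: x across the channel, away from the robot; y along it, to the left, towards the end stop. The channel is free from x -66 to +66 mm; packs stand across it (length along x) on two slippery rails (friction 0.2)
- end_stop (a point): middle of the end stop's inner face, the +y end of the channel, 132 mm from the channel's middle, 38 mm above the bench; axes as the magazine's. Walls above the bench: front (robot's side) 23 mm, rear 44 mm, both ends 45 mm. With the pusher fully back, 238 mm of channel is free: room for three packs with 26 mm for the fingers beside each
- pusher (a joint): travel of the pusher in m along the magazine's +y: 0 fully back (its face 238 mm from the end stop), at most 0.21. It slides on a steel rod with 1 N of friction (and 8 N per m/s), stays where it is left, and starts part-way up the channel, in the way of the packs. There may be two or three full packs, so where it meets firm resistance varies
- pusher_face (a point): middle of the face of the pusher's sprung plate, 38 mm above the bench; axes as the magazine's. The plate is 116 mm wide, 62 mm high over the bench, and gives up to 10 mm on its springs (1.5 N per mm); unloaded its face is 17 mm nearer the end stop than the finger tab's middle. The loaded row slides with 2 to 5 N; once it meets the stop the force rises on the springs
- pusher_tab (a point): the pusher's upright finger tab, outside the front wall on the guide rod, 97 mm to the robot's side of the channel's middle line: 10 mm thick along the magazine's y (grip it so), 20 mm along x, top 64 mm above the bench; this point is 48 mm above the bench. The block under it (30 mm along y, 22 mm along x) reaches up to 32 mm. Free even when the cover is shut
- cover (a joint): angle in rad of the clear cover, hinged along the magazine's rear top edge: 0 shut, 1.57 standing straight up, at most 1.95; starts near upright. A stiff hinge (0.11 N m) keeps it wherever it is left: push it over towards the robot from behind, then press it down; 1 to 2 N at its free edge
- cover_hinge (a point): middle of the cover's hinge line, which runs along the magazine's y, 46 mm above the bench and 73.5 mm beyond the channel's middle line. This point turns with the cover: its x runs from the free edge to the hinge, its z out through the cover's outer face
- cover_edge (a point): outer corner of the cover's free edge, half-way along it: 149 mm from the hinge line along the cover and 41 mm outwards. The cover is a clear shallow tray, 149 mm by 270 mm (along y): top plate 3 mm thick with its outer face 41 mm out from the hinge line, 39 mm skirts, a 9 mm thumb lip mid-way on the free edge. Shut, its top is 87 mm above the bench
- pail_mouth (a point): middle of the mouth of the orange waste pail that stands left of the magazine (another, farther off, is not meant), 190 mm above the bench; the mouth is about 170 mm wide inside, the bottom 140 mm; fixed; its wire bail hangs down outside
- marker_blue: bystander: blue marker lying on the bench, 14 x 127 x 15 mm, origin at its middle, underside
- label_tape: bystander: roll of tape 96 mm across, 25 mm high, origin at the middle of its underside
- vial_insert: bystander: card insert with eight small capped vials, 74 x 40 x 57 mm, origin at the middle of its underside
Things that resemble listed ones, but are neither listed nor needed, are in the scene too. Leave any blue look-alike of the part that bears pack_d_mid alone.

How it is judged:
By the outcome, as a careful person would: the job done as asked, in the order asked, and still so for the second after the job is handed in, with the robot touching nothing.
Of pack_a, pack_b, pack_c, pack_d, pack_e only 4 to 5 are there at a start; the rules pass over those that are not, and their reading is None.
At some moment in a run one of pack_a, pack_b, pack_c, pack_d, pack_e may be knocked a few centimetres aside while the robot is not near it.
It also fails if it takes over 210 s, if anything falls off the work surface, if the arm or the gripper's body presses on something with over 40 N, if the wrist force passes 120 N, or if a joint passes its speed limit or range.

## Robot

A 6-joint arm with a two-finger parallel gripper is mounted at the origin on a cart in front of the work surface, level with it; the furniture and walls round the work are solid. World frame = base frame: x ahead of the robot, y to its left, z up, the work surface at z = 0. Lengths are in m, angles in degrees, forces in N, time in s.
With the tool pointing down it reaches from about 0.325 to 0.9 m from the base axis. Payload 6.1 kg.
Tool frame: the origin (TCP) lies midway between the tips of the shut fingers; the grasp point (between the pads) lies 19 mm behind it; z points along the fingers, y is the line along which they close (so a half turn about z gives the same grasp; the last joint's range is limited). The gripper opens to 85 mm and grips with 20 to 120 N. Pads are 22 mm wide; open, the fingers measure 114 mm over their backs; the gripper's body (76 mm by 85 mm) begins 54 mm behind the grasp point. The pads swing forward as they close: fully open they stand 13 mm farther back than shut.
Start: joints at [66.572, 12.628, 87.462, -0, 79.91, -7.225], TCP at [0.174, 0.6, 0.231] pointing down, gripper open.
Joint ranges: [-170.65, 170.65], [-52.31, 119.04], [5.05, 147.46], [-71.25, 251.25], [11.57, 151.72], [-153.62, 153.62]. Speed limits (degrees/s): [147.25, 147.25, 172.46, 180, 180, 180].

## Interface

Orientations are given as [roll, pitch, yaw] about the fixed x, y, z axes, in that order (R = Rz(yaw) Ry(pitch) Rx(roll)).
In Python, from bench import readout, vision, ticket gives the robot as it stands.
- The arm moves only by the shell command python3 -m pendant 'ROWS' [FORCE]. ROWS is a JSON object of lists of equal length, an entry for each row: "travel": the shift along the tool's x, y, z in cm, a list of three; "rot": the turn, a rotation vector about the tool's x, y, z in degrees, a list of three; "jaw": the closure, from 0 (fully open) to 1 (shut). In form: {"travel": [[dx, dy, dz], ...], "rot": [[wx, wy, wz], ...], "jaw": [jaw, ...]}. A call has 1 to 20 rows; each row shifts and turns the commanded pose from where the row before left it, along the tool's axes as they then stand; what a row does not reach is not made up. A row lasts 1/10 s, in which the tool goes at most 50 mm and 8.59 degrees, less where a joint would pass 70% of its speed; a pose out of reach is approached as far as the arm can. A call is refused whole if a number of a shift passes 5 or a number of a turn 8.59, either way. A call with a gripper value outside its range is refused whole. The fingers move at their own pace and stop on an object; FORCE is the grip in N (left out, the last holds). Time passes only in rows, so rows that do not move let the fingers close. It gives the time, the measured TCP pose, the force, the opening and the grip force at its end, in the units of the state.
- readout.sense(): the state, without advancing time (a new reading comes with each control period).
- vision.read_camera(name): name is "side" or "top" or "wrist"; returns a dict with "color" (420x560x3 uint8, red, green, blue), "z_map" (420x560 float32, m along the optical axis (not along the pixel's ray), 0 where there is no reading), "intrinsics" (3x3 intrinsics, pixels), "R" (3x3) and "t" (3): a world point X has camera coordinates R X + t; the wrist camera has in their place "T_tool_cam" (4x4, takes a point from camera to tool coordinates, whose origin is the TCP and whose axes are the flange's). Camera axes: x right, y down, z forward; pixel columns grow to the right and rows downward; lengths in m; the calibration is good to about 2 mm. A picture is of the moment at which its call begins: read the wrist's pose just before it.
- ticket.job_done(): hands the job in; it is judged then, once.
The state is a dict: "t": time; "q": joint angles; "qvel": joint speeds; "effort": joint torques, N m; "eef_pos": TCP position; "eef_rot": TCP orientation; "wrist_force": force on the tool from outside, world axes, zero at the start; "moment": the same for the moment, N m; "opening": opening from 0.0 (shut) to 1.0 (fully open); "grip_force": force on a finger pad.
Only numpy, scipy, OpenCV 4.12 (cv2) and the standard library are available. Lean on these libraries where they do the work, as an engineer would, in place of code of your own. Each camera call takes 0.05 s, during which the arm holds its last target. There are 200 camera calls.

## Working session

There is one attempt and no reset: what is moved stays moved. The work goes in short steps, Python scripts to look and compute and a shell command to move; the robot and the scene stay as the last step left them, time stands still between calls to the robot, and variables do not carry over. Pictures are saved under pics/ and viewed, at most 14 in all, crops included, and the job is handed in when it is done.

```bash
ls; mkdir -p pics; cat > h.py <<'E'
import numpy as np, cv2, pickle
from bench import readout, vision
def grab(n):
    s=readout.sense(); d=vision.read_camera(n); d['s']=s
    return d
def save(d,name,crop=None,scale=1):
    im=cv2.cvtColor(d['color'],cv2.COLOR_RGB2BGR)
    if crop: x0,y0,x1,y1=crop; im=im[y0:y1,x0:x1]
    if scale!=1: im=cv2.resize(im,None,fx=scale,fy=scale,interpolation=cv2.INTER_CUBIC)
    cv2.imwrite('pics/'+name,im)
def ray(d,u,v):
    k=np.linalg.inv(d['intrinsics'])@np.array([u,v,1.]); 
    R,t=d['R'],d['t']; return -R.T@t, R.T@k
def onz(d,u,v,z):
    o,r=ray(d,u,v); return o+r*(z-o[2])/r[2]
def cloud(d):
    z=d['z_map']; v,u=np.mgrid[:z.shape[0],:z.shape[1]]
    k=np.linalg.inv(d['intrinsics'])@np.stack([u.ravel(),v.ravel(),np.ones(u.size)])
    P=(k*z.ravel()).T
    return ((P-d['t'])@d['R']).reshape(*z.shape,3)
E
python3 - <<'E'
from h import *
for n in('top','side'):
    d=grab(n); save(d,n+'0.png',scale=1.4); pickle.dump(d,open(n+'0.pkl','wb'))
    print(n,d['intrinsics'].round(1).tolist(),(-d['R'].T@d['t']).round(3),d['R'].round(2).tolist())
print(readout.sense())
E
```

```text
pics
top [[452.6, 0.0, 274.9], [0.0, 452.6, 208.3], [0.0, 0.0, 1.0]] [ 0.271 -0.092  1.626] [[-0.01, -1.0, 0.0], [-0.98, 0.01, -0.19], [0.19, -0.01, -0.98]]
side [[535.8, 0.0, 273.9], [0.0, 535.8, 206.9], [0.0, 0.0, 1.0]] [0.615 1.776 0.9  ] [[-1.0, 0.02, 0.03], [-0.02, 0.37, -0.93], [-0.03, -0.93, -0.37]]
{'t': 0.1, 'q': array([ 6.65724987e+01,  1.26708737e+01,  8.75201620e+01,  1.20671782e-03,
        7.99133909e+01, -7.22566875e+00]), 'qvel': array([-0.06303331, -0.09500042, -0.18012629,  0.01362164, -0.08311019,
        0.03824902]), 'effort': array([ 9.99274889e-04, -4.98240495e+01, -3.90551984e+01, -6.08093910e-05,
        5.65037451e-03, -3.09106520e-05]), 'eef_pos': array([0.17416477, 0.59965094, 0.23029825]), 'eef_rot': array([-1.79896552e+02, -1.43127710e-02,  1.63797942e+02]), 'wrist_force': array([ 0.39761102,  0.51127176, -0.5375999 ]), 'moment': array([0.06081109, 0.01832097, 0.03763308]), 'grip_force': 0.0, 'opening': 1.002228532258701}
```

View pics/top0.png

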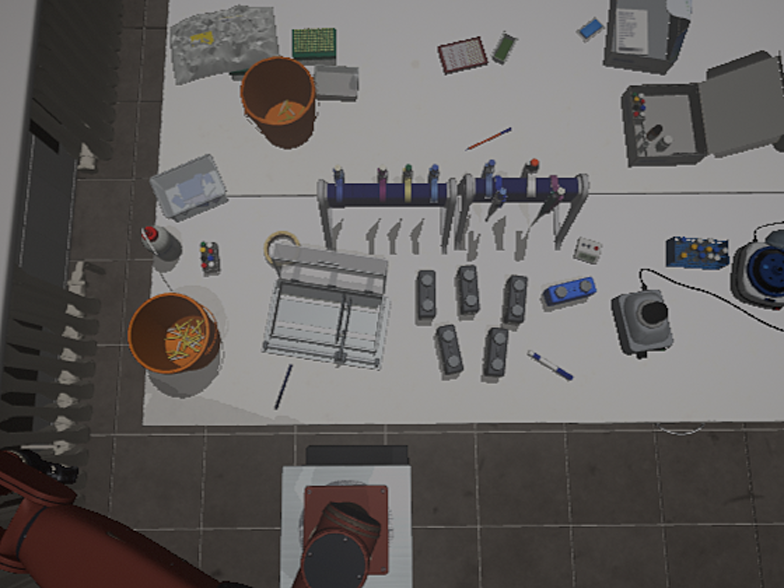

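View pics/side0.png

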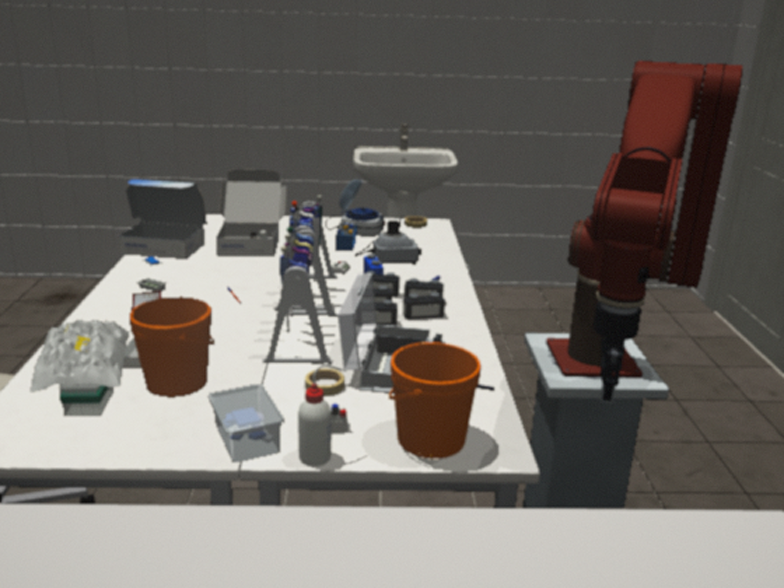

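The top view (at 1.4x) shows five dark-grey packs at (426,295), (467,290), (515,299), (450,350) and (495,352). A blue look-alike lies at (570,291), to be left alone. The magazine is at (325,325), with the cover upright at (330,262) and the pusher at (343,322). The near orange pail is at (173,333), and the far pail at (279,100) is not the one meant. The rack with vials and pipettes is behind the packs at x≈(320..590, 190).

```bash
cat >> h.py <<'E'
def packs(d):
    C=cloud(d); im=d['color'].astype(int); mx=im.max(2); mn=im.min(2)
    m=((C[...,2]>.05)&(C[...,2]<.08)&(mx-mn<30)&(C[...,0]>.2)&(C[...,0]<.75)&(C[...,1]<.01)&(C[...,1]>-.5)&(d['z_map']>0)).astype(np.uint8)
    n,L,S,_=cv2.connectedComponentsWithStats(m); out=[]
    for i in range(1,n):
        if S[i,4]<150: continue
        P=C[L==i]; r=cv2.minAreaRect((P[:,:2]*1000).astype(np.float32))
        b=cv2.boxPoints(r); e=[b[1]-b[0],b[2]-b[1]]; l=max(e,key=np.linalg.norm)
        yaw=np.degrees(np.arctan2(l[1],l[0]))%180
        out.append((np.round(r[0],1),np.round(r[1],1),round(yaw,1),np.median(P[:,2]).round(3),S[i,:2]+S[i,2:4]//2,S[i,4]))
    return out
E
python3 - <<'E'
from h import *
d=pickle.load(open('top0.pkl','rb'))
for p in packs(d): print(*p)
save(d,'crop0.png',(90,150,430,310),2.3)
C=cloud(d)
# magazine region heights
for v in range(165,272,8):
    print(v,[(int(u),*(C[v,u]*1000).round().astype(int)) for u in range(185,285,12)])
E
```

```text
[ 584.3 -312. ] [118.2  44. ] 3.3 0.06 [334 206] 408
[ 571.9 -204.2] [ 43.3 120.8] 179.6 0.061 [304 210] 412
[ 557.4 -431.4] [ 45.8 120.9] 171.8 0.06 [369 214] 415
[ 431.8 -259.8] [119.8  44.5] 10.4 0.061 [321 249] 431
[ 423.3 -377.2] [ 45.4 120.3] 172.1 0.06 [355 251] 434
165 [(185, np.int64(754), np.int64(232), np.int64(1)), (197, np.int64(754), np.int64(188), np.int64(-2)), (209, np.int64(754), np.int64(144), np.int64(-3)), (221, np.int64(751), np.int64(98), np.int64(7)), (233, np.int64(719), np.int64(44), np.int64(113)), (245, np.int64(754), np.int64(9), np.int64(-4)), (257, np.int64(754), np.int64(-36), np.int64(-5)), (269, np.int64(752), np.int64(-81), np.int64(-1)), (281, np.int64(753), np.int64(-125), np.int64(-4))]
173 [(185, np.int64(724), np.int64(232), np.int64(-3)), (197, np.int64(670), np.int64(154), np.int64(191)), (209, np.int64(724), np.int64(143), np.int64(-4)), (221, np.int64(722), np.int64(98), np.int64(2)), (233, np.int64(707), np.int64(49), np.int64(52)), (245, np.int64(722), np.int64(9), np.int64(-3)), (257, np.int64(723), np.int64(-36), np.int64(-5)), (269, np
[... 4897 characters left out ...]
np.int64(397), np.int64(50), np.int64(-5)), (245, np.int64(396), np.int64(7), np.int64(-3)), (257, np.int64(395), np.int64(-36), np.int64(8)), (269, np.int64(393), np.int64(-79), np.int64(24)), (281, np.int64(395), np.int64(-122), np.int64(2))]
269 [(185, np.int64(369), np.int64(221), np.int64(-2)), (197, np.int64(369), np.int64(178), np.int64(1)), (209, np.int64(368), np.int64(135), np.int64(0)), (221, np.int64(368), np.int64(91), np.int64(9)), (233, np.int64(368), np.int64(50), np.int64(3)), (245, np.int64(367), np.int64(7), np.int64(4)), (257, np.int64(367), np.int64(-36), np.int64(-1)), (269, np.int64(367), np.int64(-79), np.int64(-3)), (281, np.int64(367), np.int64(-121), np.int64(-3))]
```

View pics/crop0.png

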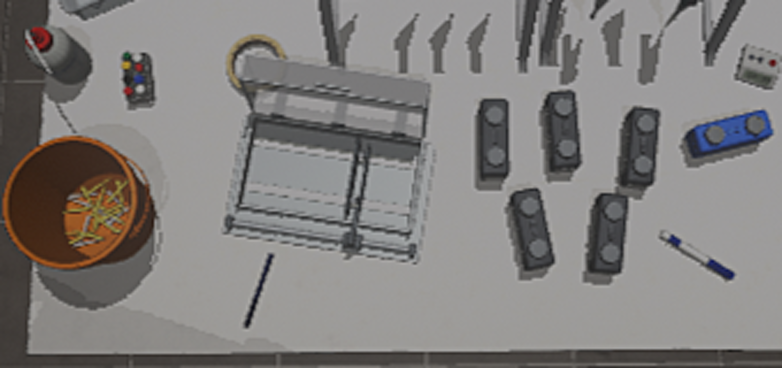

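```bash
cat >> h.py <<'E'
from scipy.spatial.transform import Rotation as Ro
def wrist():
    d=grab('wrist'); s=d['s']; T=d['T_tool_cam']
    Rt=Ro.from_euler('xyz',s['eef_rot'],degrees=True).as_matrix()
    Rwc=Rt@T[:3,:3]; o=Rt@T[:3,3]+s['eef_pos']
    d['R']=Rwc.T; d['t']=-Rwc.T@o; return d
E
python3 - <<'E'
from h import *
d=wrist(); print(d['T_tool_cam'].round(3).tolist(), d['intrinsics'].round(0).tolist())
d=pickle.load(open('top0.pkl','rb')); C=cloud(d); im=d['color'].astype(int)
ok=d['z_map']>0
m=ok&(im[...,0]>im[...,2]+50)&(C[...,2]>.17)&(C[...,1]>.15)&(C[...,0]<.65)
P=C[m]; print('pail',cv2.minEnclosingCircle((P[:,:2]*1000).astype(np.float32)),P[:,2].max(),P[:,2].mean(),P[:,1].min(),P[:,1].max(),P[:,0].min(),P[:,0].max())
m=ok&(C[...,2]>.1)&(C[...,0]>.65)&(C[...,0]<.85)&(C[...,1]<.16)&(C[...,1]>-.6)
P=C[m]; print('rack',P.min(0),P.max(0)); 
for y in np.arange(.15,-.5,-.05):
    q=P[abs(P[:,1]-y)<.025]; 
    if len(q): print(y.round(2),q[:,0].min().round(3),q[:,2].max().round(3),q[q[:,0].argmin(),2].round(3))
m=ok&(C[...,2]>.175)&(C[...,2]<.21)&(C[...,0]>.57)&(C[...,0]<.7)&(C[...,1]<.2)&(C[...,1]>-.12)
P=C[m]; print('cover',P.min(0).round(3),P.max(0).round(3)); vx,vy,x0,y0=cv2.fitLine(P[:,:2].astype(np.float32),cv2.DIST_HUBER,0,.01,.01).ravel(); print(np.degrees(np.arctan2(-vx,vy)),x0,y0)
print(cv2.minAreaRect((P[:,:2]*1000).astype(np.float32)))
E
```

```text
[[0.0, -0.948, -0.318, 0.081], [1.0, 0.0, 0.0, 0.0], [-0.0, -0.318, 0.948, -0.143], [0.0, 0.0, 0.0, 1.0]] [[325.0, 0.0, 279.0], [0.0, 325.0, 214.0], [0.0, 0.0, 1.0]]
pail ((460.0841064453125, 395.5264587402344), 94.12162780761719) 0.19631076551722093 0.18717620229065565 0.3034318108904986 0.4890962064961142 0.3681677297428391 0.552407962918159
rack [ 0.65000381 -0.56465683  0.10019981] [0.84007001 0.1582787  0.30672225]
0.15 0.65 0.199 0.187
0.1 0.65 0.195 0.188
0.05 0.651 0.265 0.195
-0.0 0.75 0.304 0.244
-0.05 0.755 0.255 0.209
-0.1 0.75 0.303 0.242
-0.15 0.75 0.307 0.241
-0.2 0.749 0.304 0.252
-0.25 0.718 0.264 0.11
-0.3 0.729 0.266 0.11
-0.35 0.74 0.306 0.267
-0.4 0.765 0.293 0.232
-0.45 0.745 0.302 0.25
cover [ 0.586 -0.104  0.177] [0.67  0.166 0.206]
-9.199196 0.6297989 0.030824317
((629.7305908203125, 31.166259765625), (269.9701843261719, 44.38810348510742), 80.66260528564453)
```

```bash
python3 -m pendant '{"travel":[[0,0,-4.3],[0,0,-4.3],[0,0,-4.3],[-3.1,-3.9,0],[-3.1,-3.9,0],[-3.1,-3.9,0],[-3.1,-3.9,0],[-3.1,-3.9,0],[-3.1,-3.9,0],[-3.1,-3.9,0],[-3.1,-3.9,0],[-3.1,-3.9,0],[-3.1,-3.9,0],[-3.1,-3.9,0],[-3.1,-3.9,0],[0,0,0],[0,0,0],[0,0,0]],"rot":[[0,0,0],[0,0,0],[0,0,0],[0,0,0],[0,0,0],[0,0,0],[0,0,0],[0,0,0],[0,0,0],[0,0,0],[0,0,0],[0,0,0],[0,0,0],[0,0,0],[0,0,0],[0,0,-7],[0,0,0],[0,0,0]],"jaw":[0,0,0,0,0,0,0,0,0,0,0,0,0,0,0,0,0,0]}' 30
cat >> h.py <<'E'
def plan(x,y,z,yaw=None):
    s=readout.sense(); R=Ro.from_euler('xyz',s['eef_rot'],degrees=True)
    d=R.inv().apply(np.array([x,y,z])-s['eef_pos'])*100
    out='travel cm '+str(d.round(2))
    if yaw is not None:
        w=(R.inv()*Ro.from_euler('xyz',[180,0,yaw],degrees=True)).as_rotvec(degrees=True); out+=' rot '+str(w.round(2))
    print('t',s['t'].__round__(1),'pos',s['eef_pos'].round(4),'rot',s['eef_rot'].round(2),'F',s['wrist_force'].round(2),'open',round(s['opening'],3),'\n  ->',out)
E
python3 - <<'E'
from h import *
plan(.40,.05,.36,170.8)
d=wrist(); save(d,'w1.png',scale=1.4); pickle.dump(d,open('w1.pkl','wb'))
E
```

```text
t: 1.95
eef_pos: [0.4008, 0.0472, 0.3601]
eef_rot: [180.0, -0.0, 170.6]
wrist_force: [0.2, -0.5, 0.0]
opening: 0.996
grip_force: 0.0
t 1.9 pos [0.4008 0.0472 0.3601] rot [ 1.7998e+02 -2.0000e-02  1.7063e+02] F [ 0.2  -0.47  0.04] open 0.996 
  -> travel cm [0.13 0.26 0.01] rot [ 0.02 -0.02 -0.17]
```

View pics/w1.png

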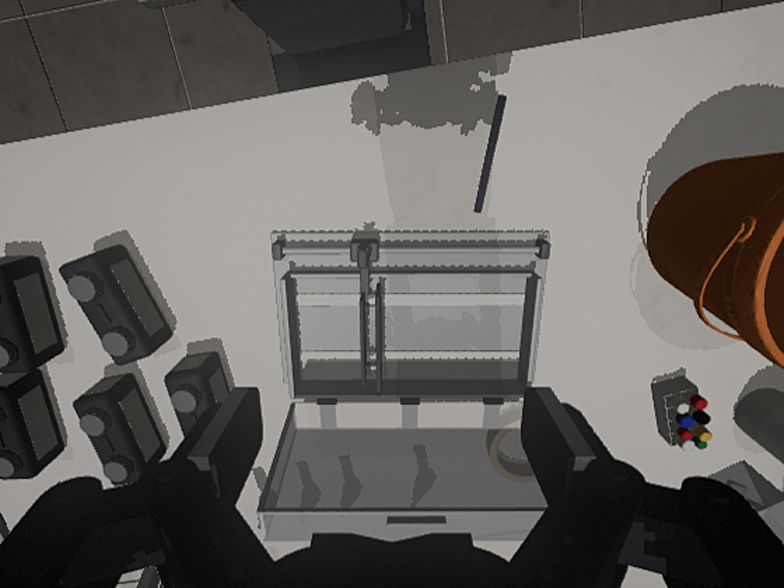

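The wrist view looks with far at the bottom and left at the right. The magazine outline runs x 272–549, front edge at y 232. The tab is at (364,245), the plate face at about x 384, the end-stop inner face at about x 525, and the hinge middle at (410,401). The dark pen lies at (490,155), clear of the tab.

```bash
python3 - <<'E'
from h import *
d=pickle.load(open('w1.pkl','rb')); C=cloud(d)
g=cv2.cvtColor(d['color'],cv2.COLOR_RGB2GRAY)
def p(n,u,v,z): print(n,(onz(d,u/1.4,v/1.4,z)*1000).round(1), 'depth',(C[int(v/1.4),int(u/1.4)]*1000).round())
p('hinge mid',410,401,.046); p('hinge L',327,401,.046); p('hinge R',495,401,.046)
p('left wall inner front',298,275,.045);p('left wall inner rear',299,385,.045)
p('stop inner front',527,275,.045);p('stop inner rear',524,385,.045)
p('floorstop',521,350,.01)
p('tab',365,238,.064); p('tabblock',365,258,.032)
p('plate',380,285,.062); p('plate far',380,380,.062)
p('frontL',272,232,.0);p('frontR',549,232,.0)
p('lip',416,520,.19)
# tab cloud
m=(C[...,2]>.045)&(C[...,2]<.075)&(C[...,0]>.36)&(C[...,0]<.45)&(C[...,1]>-.1)&(C[...,1]<.2)
print(C[m].mean(0),m.sum(),C[m].min(0),C[m].max(0))
m=(C[...,2]>.05)&(C[...,2]<.075)&(C[...,0]>.43)&(C[...,0]<.56)&(C[...,1]>-.1)&(C[...,1]<.2)
P=C[m]; print('plate',P.mean(0),m.sum(),cv2.minAreaRect((P[:,:2]*1000).astype(np.float32)))
save(d,'w1c.png',(185,155,400,295),3.6)
E
```

```text
hinge mid [597.7  37.2  46. ] depth [595.  36.  49.]
hinge L [582.3 -56.8  46. ] depth [579. -56.  51.]
hinge R [613.6 133.4  46. ] depth [609. 132.  51.]
left wall inner front [430.9 -55.9  45. ] depth [435. -62.  24.]
left wall inner rear [557.4 -84.1  45. ] depth [568. -92.  23.]
stop inner front [469.7 180.2  45. ] depth [476. 185.  24.]
stop inner rear [598.9 168.   45. ] depth [604. 169.  37.]
floorstop [572.5 176.   10. ] depth [570. 175.  15.]
tab [400.5  21.9  64. ] depth [409.  17.  16.]
tabblock [427.3  15.2  32. ] depth [419.  18.  66.]
plate [450.6  28.   62. ] depth [462.  24.  20.]
plate far [557.    9.7  62. ] depth [556.   9.  63.]
frontL [388.5 -84.7   0. ] depth [387. -84.   2.]
frontR [438.6 219.5   0. ] depth [436. 218.   5.]
lip [628.1  32.1 190. ] depth [619.  33. 199.]
[ 0.42355029 -0.00441705  0.05728461] 188 [ 0.40932877 -0.07813423  0.04506211] [0.44994456 0.02148591 0.06677493]
plate [0.50668648 0.00842852 0.05785818] 387 ((496.2882080078125, 8.620962142944336), (21.508920669555664, 131.3937530517578), 80.26211547851562)
```

View pics/w1c.png

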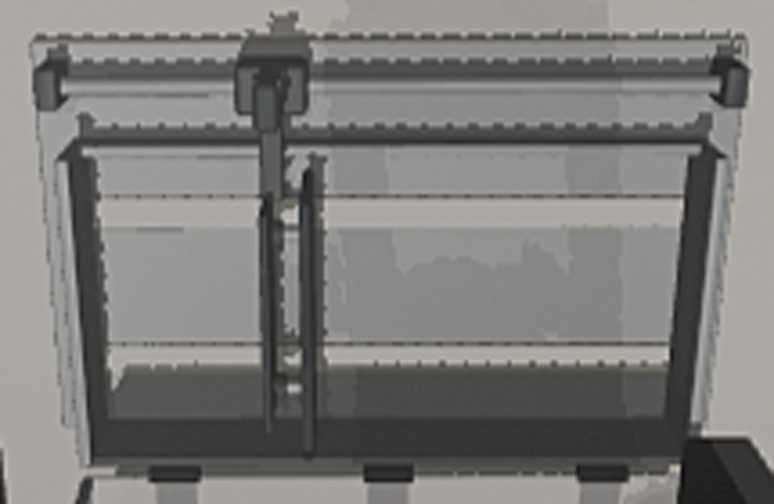

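```bash
cat >> h.py <<'E'
PSI=np.radians(-9.35); E=np.array([np.cos(PSI),np.sin(PSI)]); F=np.array([-np.sin(PSI),np.cos(PSI)]); M=np.array([.5252,.0491])
def mag(x,y): return M+E*x/1000+F*y/1000
def inmag(p): r=np.array(p)[:2]-M; return (np.array([r@E,r@F])*1000).round(1)
MY=170.65
E
python3 - <<'E'
from h import *
t=mag(-97,-48.5); print(t); plan(*t,.042,MY)
E
```

```text
[0.42160916 0.01700346]
t 2.0 pos [0.4008 0.0477 0.3603] rot [ 1.7999e+02 -1.0000e-02  1.7072e+02] F [-0.57 -0.74  0.4 ] open 1.001 
  -> travel cm [-2.56 -2.7  31.82] rot [ 0.01 -0.01  0.07]
```

```bash
python3 -m pendant '{"travel":[[-1.3,-1.35,4],[-1.26,-1.35,4],[0,0,4],[0,0,4],[0,0,4],[0,0,4],[0,0,3],[0,0,2],[0,0,1.5],[0,0,1.3],[0,0,0],[0,0,0],[0,0,0],[0,0,0],[0,0,0],[0,0,0],[0,0,0],[0,0,0]],"rot":[[0,0,0],[0,0,0],[0,0,0],[0,0,0],[0,0,0],[0,0,0],[0,0,0],[0,0,0],[0,0,0],[0,0,0],[0,0,0],[0,0,0],[0,0,0],[0,0,0],[0,0,0],[0,0,0],[0,0,0],[0,0,0]],"jaw":[0,0,0,0,0,0,0,0,0,0,0,0,1,1,1,1,1,1]}' 25
python3 -c "
from h import *
plan(*mag(-97,-122),.042,MY)"
```

```text
t: 3.8
eef_pos: [0.4221, 0.016, 0.0426]
eef_rot: [-180.0, 0.0, 170.8]
wrist_force: [-0.6, -1.3, 3.2]
opening: 0.11
grip_force: 30.5
t 3.8 pos [0.4221 0.016  0.0426] rot [-1.7999e+02  1.0000e-02  1.7079e+02] F [-0.6  -1.33  3.24] open 0.11 
  -> travel cm [ 0.08 -7.26  0.06] rot [-0.01  0.01  0.14]
```

```bash
python3 -m pendant '{"travel":[[0,-0.6,0],[0,-1.2,0],[0,-1.2,0],[0,-1.2,0],[0,-1.2,0],[0,-1,0],[0,-0.5,0],[0,-0.2,0],[0,0,0],[0,0,0]],"rot":[[0,0,0],[0,0,0],[0,0,0],[0,0,0],[0,0,0],[0,0,0],[0,0,0],[0,0,0],[0,0,0],[0,0,0]],"jaw":[1,1,1,1,1,1,1,1,1,1]}' 25
python3 -c "
from h import *
plan(*mag(-97,-123),.042,MY); print(inmag(readout.sense()['eef_pos']))"
```

```text
t: 4.8
eef_pos: [0.4105, -0.0555, 0.0426]
eef_rot: [-179.9, 0.0, 170.7]
wrist_force: [-1.3, -0.6, 5.1]
opening: 0.11
grip_force: 30.9
t 4.8 pos [ 0.4105 -0.0555  0.0426] rot [-1.7994e+02  2.0000e-02  1.7075e+02] F [-1.26 -0.61  5.06] open 0.11 
  -> travel cm [ 0.08 -0.12  0.06] rot [-0.06  0.02  0.1 ]
[ -96.2 -121.8]
```

```bash
python3 -m pendant '{"travel":[[0,0,0],[0,0,0],[0,0,0],[0,0,0],[0,0,-2],[0,0,-4],[0,0,-4],[0,0,-4],[0,0,-4],[0,0,0],[0,0,0]],"rot":[[0,0,0],[0,0,0],[0,0,0],[0,0,0],[0,0,0],[0,0,0],[0,0,0],[0,0,0],[0,0,0],[0,0,0],[0,0,0]],"jaw":[0,0,0,0,0,0,0,0,0,0,0]}' 25
python3 - <<'E'
from h import *
d=grab('top')
for p in packs(d): print(*p)
plan(.4318,-.2598,.16,-169.6)
E
```

```text
t: 5.9
eef_pos: [0.4113, -0.054, 0.2232]
eef_rot: [-180.0, 0.1, 170.8]
wrist_force: [-0.2, -0.2, -1.3]
opening: 0.999
grip_force: 0.0
[ 584.  -311.8] [118.3  44.5] 2.5 0.06 [334 206] 406
[ 572.1 -204. ] [ 43.2 120.4] 179.1 0.06 [304 210] 412
[ 556.3 -432. ] [ 45.3 119.9] 172.2 0.061 [369 214] 411
[ 431.4 -260. ] [120.4  44.3] 10.3 0.061 [321 250] 431
[ 423.3 -376.4] [ 44.9 118.8] 171.9 0.061 [355 251] 436
t 6.0 pos [ 0.4104 -0.0538  0.2218] rot [ 1.8000e+02 -2.0000e-02  1.7081e+02] F [ 0.51 -0.79 -0.18] open 1.001 
  -> travel cm [ -5.41 -20.     6.17] rot [ 1.000e-02 -2.000e-02 -1.959e+01]
```

```bash
python3 -m pendant '{"travel":[[-1.08,-4,0],[-1.08,-4,1],[-1.08,-4,2],[-1.08,-4,2],[-1.08,-4,1.2],[0,0,0],[0,0,0],[0,0,0],[0,0,0]],"rot":[[0,0,0],[0,0,0],[0,0,0],[0,0,0],[0,0,0],[0,0,-6.5],[0,0,-6.5],[0,0,-6.5],[0,0,0]],"jaw":[0,0,0,0,0,0,0,0,0]}' 30
python3 - <<'E'
from h import *
plan(.4316,-.2600,.028,-169.65)
E
```

```text
t: 6.85
eef_pos: [0.4307, -0.2591, 0.1579]
eef_rot: [179.8, -0.2, -169.7]
wrist_force: [-0.5, 0.5, -0.3]
opening: 0.996
grip_force: 0.0
t 6.8 pos [ 0.4307 -0.2591  0.1579] rot [ 1.7981e+02 -1.6000e-01 -1.6967e+02] F [-0.47  0.49 -0.31] open 0.996 
  -> travel cm [-0.11 -0.15 12.99] rot [ 0.19 -0.16 -0.02]
```

```bash
python3 -m pendant '{"travel":[[-0.1,-0.15,4],[0,0,4],[0,0,3],[0,0,1.5],[0,0,0.5],[0,0,0],[0,0,0],[0,0,0],[0,0,0],[0,0,0],[0,0,-1],[0,0,-3],[0,0,-4],[0,0,-4],[0,0,0],[0,0,0],[0,0,0]],"rot":[[0,0,0],[0,0,0],[0,0,0],[0,0,0],[0,0,0],[0,0,0],[0,0,0],[0,0,0],[0,0,0],[0,0,0],[0,0,0],[0,0,0],[0,0,0],[0,0,0],[0,0,0],[0,0,0],[0,0,0]],"jaw":[0,0,0,0,0,0,1,1,1,1,1,1,1,1,1,1,1]}' 40
cat >> h.py <<'E'
def heft():
    f=[]
    for i in range(5): vision.read_camera('wrist'); f.append(readout.sense()['wrist_force'])
    print('heft',np.mean(f,0).round(2),np.std(f,0).round(2))
E
python3 - <<'E'
from h import *
heft()
plan(*mag(0,83.5),.2,MY)
E
```

```text
t: 8.55
eef_pos: [0.432, -0.2603, 0.1486]
eef_rot: [179.9, -0.1, -169.7]
wrist_force: [-0.4, 0.1, -3.5]
opening: 0.509
grip_force: 42.1
heft [-0.05 -0.12 -3.38] [0.23 0.38 0.43]
t 8.8 pos [ 0.4325 -0.2607  0.1489] rot [ 1.7988e+02 -1.0000e-01 -1.6970e+02] F [ 0.04  0.14 -4.21] open 0.506 
  -> travel cm [-17.46  36.69  -5.07] rot [ 0.1  -0.12 19.65]
```

```bash
python3 -m pendant '{"travel":[[0,0,-2],[0,0,-2],[0,0,-1],[-0.4,3,0],[-0.4,4.1,0],[-0.4,4.2,0],[-0.4,4.2,0],[-0.4,4.2,0],[-0.4,4.2,0],[-0.4,4.2,0],[-0.4,4.2,0],[-0.4,4.1,0],[-0.5,3,0],[-0.4,1,0],[0,0,0],[0,0,0]],"rot":[[0,0,6.6],[0,0,6.5],[0,0,6.5],[0,0,0],[0,0,0],[0,0,0],[0,0,0],[0,0,0],[0,0,0],[0,0,0],[0,0,0],[0,0,0],[0,0,0],[0,0,0],[0,0,0],[0,0,0]],"jaw":[1,1,1,1,1,1,1,1,1,1,1,1,1,1,1,1]}' 40
python3 - <<'E'
from h import *
plan(*mag(0,83.5),.044,MY)
d=wrist(); save(d,'w2.png',scale=1.2)
E
```

```text
t: 10.4
eef_pos: [0.5425, 0.1294, 0.1996]
eef_rot: [-179.9, -0.1, 170.7]
wrist_force: [-0.8, -0.3, -4.1]
opening: 0.505
grip_force: 42.3
t 10.4 pos [0.5425 0.1294 0.1996] rot [-1.7994e+02 -7.0000e-02  1.7070e+02] F [-0.8  -0.31 -4.06] open 0.505 
  -> travel cm [ 0.38  0.16 15.56] rot [-0.06 -0.07  0.05]
```

View pics/w2.png

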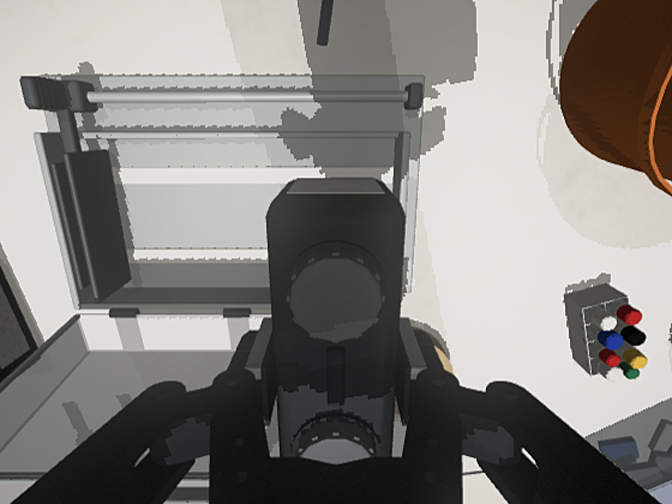

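The pusher is fully back (tab at (77,98)), and the held pack sits square in the fingers with its near cap at (336,292). I'll check its lengthwise centring from the near top edge at y≈192.

```bash
python3 - <<'E'
from h import *
d=wrist(); s=d['s']; C=cloud(d)
R=Ro.from_euler('xyz',s['eef_rot'],degrees=True)
for v in (150,155,160,165): print('edge',v,(R.inv().apply(onz(d,280,v,s['eef_pos'][2]+.032)-s['eef_pos'])*1000).round(1))
# near end face points via depth
for v in range(144,200,6): print(v,(R.inv().apply(C[v,280]-s['eef_pos'])*1000).round(1))
E
```

```text
edge 150 [ 66.    0.5 -31.9]
edge 155 [ 64.3   0.5 -31.9]
edge 160 [ 62.6   0.5 -31.9]
edge 165 [ 60.9   0.5 -31.9]
144 [ 42.8   0.9 191.8]
150 [60.1  0.6 12.7]
156 [60.3  0.5 -7. ]
162 [ 60.    0.5 -20.3]
168 [ 58.6   0.5 -25.5]
174 [ 56.8   0.5 -27.3]
180 [ 55.1   0.5 -29.6]
186 [ 52.9   0.5 -29.6]
192 [ 50.6   0.5 -29.4]
198 [ 48.3   0.5 -29.1]
```

```bash
python3 -m pendant '{"travel":[[0.38,0.16,3],[0,0,4],[0,0,3.5],[0,0,2.5],[0,0,1.5],[0,0,1],[0,0,0.2],[0,0,0],[0,0,0]],"rot":[[0,0,0],[0,0,0],[0,0,0],[0,0,0],[0,0,0],[0,0,0],[0,0,0],[0,0,0],[0,0,0]],"jaw":[1,1,1,1,1,1,1,1,1]}' 40
python3 - <<'E'
from h import *
plan(*mag(0,83.5),.038,MY);heft()
E
```

```text
t: 11.4
eef_pos: [0.5407, 0.1324, 0.0448]
eef_rot: [180.0, 0.1, 170.7]
wrist_force: [0.4, -0.7, -3.4]
opening: 0.507
grip_force: 42.3
t 11.4 pos [0.5407 0.1324 0.0448] rot [1.7996e+02 1.5000e-01 1.7070e+02] F [ 0.4  -0.74 -3.4 ] open 0.507 
  -> travel cm [ 0.18 -0.12  0.68] rot [0.04 0.15 0.05]
heft [ 0.1  -0.04 -3.15] [0.43 0.57 0.5 ]
```

```bash
python3 -m pendant '{"travel":[[0.15,-0.1,0.25],[0,0,0.1],[0,0,0.1],[0,0,0]],"rot":[[0,0,0],[0,0,0],[0,0,0],[0,0,0]],"jaw":[1,1,1,1]}' 40
python3 - <<'E'
from h import *
plan(*mag(0,83.5),.038,MY);heft()
E
```

```text
t: 12.05
eef_pos: [0.5382, 0.1317, 0.0396]
eef_rot: [180.0, 0.0, 170.7]
wrist_force: [-2.8, -0.4, 4.8]
opening: 0.507
grip_force: 43.3
t 12.1 pos [0.5382 0.1317 0.0396] rot [1.7999e+02 4.0000e-02 1.7070e+02] F [-2.78 -0.42  4.8 ] open 0.507 
  -> travel cm [-0.06 -0.01  0.16] rot [0.01 0.04 0.05]
heft [-3.27 -0.22  5.7 ] [0.21 0.65 0.49]
```

```bash
python3 -m pendant '{"travel":[[0,0,0],[0,0,0],[0,0,0],[0,0,-1],[0,0,-3],[0,0,-4],[0,0,-4],[0,0,-4],[0,0,0]],"rot":[[0,0,0],[0,0,0],[0,0,0],[0,0,0],[0,0,0],[0,0,0],[0,0,0],[0,0,0],[0,0,0]],"jaw":[0.39,0.39,0.39,0.39,0.39,0.39,0.39,0.2,0]}' 40
python3 - <<'E'
from h import *
d=grab('top')
for p in packs(d): print(*p)
plan(.572,-.204,.15,179.3)
E
```

```text
t: 13.2
eef_pos: [0.5419, 0.1321, 0.2069]
eef_rot: [179.8, 0.7, 170.7]
wrist_force: [1.4, 0.6, -0.2]
opening: 0.925
grip_force: 0.0
[ 582.9 -311.7] [119.1  44.6] 2.3 0.061 [334 207] 406
[ 572.  -203.9] [ 43.1 120.2] 178.8 0.06 [304 210] 406
[ 557.2 -431.7] [ 45.2 121.1] 172.9 0.061 [369 214] 413
[ 423.7 -377. ] [ 45.7 119.7] 171.9 0.061 [355 251] 433
t 13.2 pos [0.5404 0.1319 0.2036] rot [179.88   0.46 170.7 ] F [ 0.23 -0.05 -0.45] open 0.994 
  -> travel cm [ -8.51 -32.65   5.36] rot [ 0.09  0.47 -8.6 ]
```

```bash
python3 -m pendant '{"travel":[[0,-3,0],[0,-4.5,0],[0,-4.5,0],[0,-4.5,0],[0,-4.5,0],[-2.1,-3,0],[-2.1,-3,1.3],[-2.1,-3,2],[-2.2,-2.6,2],[0,0,0],[0,0,0]],"rot":[[0,0,0],[0,0,0],[0,0,0],[0,0,0],[0,0,0],[0,0,0],[0,0,0],[0,0,0],[0,0,0],[0,0,-8.5],[0,0,0]],"jaw":[0,0,0,0,0,0,0,0,0,0,0]}' 40
python3 - <<'E'
from h import *
plan(.572,-.204,.029,179)
E
```

```text
t: 14.35
eef_pos: [0.5675, -0.204, 0.1428]
eef_rot: [179.9, -0.3, 179.2]
wrist_force: [0.0, -0.1, 0.6]
opening: 1.003
grip_force: 0.0
t 14.3 pos [ 0.5675 -0.204   0.1428] rot [179.87  -0.26 179.2 ] F [ 0.   -0.07  0.57] open 1.003 
  -> travel cm [-0.5  -0.02 11.38] rot [ 0.13 -0.26  0.2 ]
```

```bash
python3 -m pendant '{"travel":[[-0.4,0,3],[0,0,4],[0,0,2.5],[0,0,1.5],[0,0,0.4],[0,0,0],[0,0,0],[0,0,0],[0,0,0],[0,0,0],[0,0,-1],[0,0,-3],[0,0,-4],[0,0,-4],[0,0,0],[0,0,0],[0,0,0]],"rot":[[0,0,0],[0,0,0],[0,0,0],[0,0,0],[0,0,0],[0,0,0],[0,0,0],[0,0,0],[0,0,0],[0,0,0],[0,0,0],[0,0,0],[0,0,0],[0,0,0],[0,0,0],[0,0,0],[0,0,0]],"jaw":[0,0,0,0,0,0,1,1,1,1,1,1,1,1,1,1,1]}' 40
python3 - <<'E'
from h import *
heft()
plan(*mag(0,13),.2,MY); plan(.46,.395,.22,MY)
E
```

```text
t: 16.05
eef_pos: [0.5714, -0.2031, 0.1496]
eef_rot: [179.9, -0.2, 179.2]
wrist_force: [-0.4, -0.2, -4.3]
opening: 0.506
grip_force: 42.0
heft [ 0.03 -0.63 -3.9 ] [0.28 0.67 0.83]
t 16.3 pos [ 0.5721 -0.2035  0.1502] rot [ 1.7993e+02 -1.4000e-01  1.7920e+02] F [-0.26 -0.83 -3.  ] open 0.506 
  -> travel cm [ 4.87 26.48 -4.94] rot [ 0.06 -0.15  8.55]
t 16.3 pos [ 0.5721 -0.2035  0.1502] rot [ 1.7993e+02 -1.4000e-01  1.7920e+02] F [-0.26 -0.83 -3.  ] open 0.506 
  -> travel cm [12.07 59.69 -6.88] rot [ 0.06 -0.15  8.55]
```

```bash
python3 -m pendant '{"travel":[[0,0,-2.5],[0,0,-2.5],[3,1,0],[3,3,0],[2.7,3.7,0],[0,4.2,0],[0,4.2,0],[0,4.2,0],[0,3.2,0],[0,1.6,0],[0,0.4,0],[0,0,0],[0,0,0]],"rot":[[0,0,4.3],[0,0,4.3],[0,0,0],[0,0,0],[0,0,0],[0,0,0],[0,0,0],[0,0,0],[0,0,0],[0,0,0],[0,0,0],[0,0,0],[0,0,0]],"jaw":[1,1,1,1,1,1,1,1,1,1,1,1,1]}' 40
cat >> h.py <<'E'
def endface():
    d=wrist(); s=d['s']; C=cloud(d); R=Ro.from_euler('xyz',s['eef_rot'],degrees=True)
    print('endface x mm', [(R.inv().apply(C[v,280]-s['eef_pos'])*1000).round(1)[[0,2]].tolist() for v in (150,156,162)])
    return d
E
python3 - <<'E'
from h import *
d=endface(); 
plan(*mag(0,13),.044,MY)
E
```

```text
t: 17.6
eef_pos: [0.5286, 0.0611, 0.2015]
eef_rot: [-180.0, -0.0, 170.6]
wrist_force: [-0.3, 0.1, -3.3]
opening: 0.508
grip_force: 42.3
endface x mm [[59.6, 17.1], [59.5, -2.3], [59.2, -15.7]]
t 17.6 pos [0.5286 0.0608 0.2016] rot [-1.7997e+02 -3.0000e-02  1.7053e+02] F [-0.27 -0.03 -3.92] open 0.508 
  -> travel cm [ 0.14  0.09 15.76] rot [-0.03 -0.03 -0.12]
```

```bash
python3 -m pendant '{"travel":[[0.1,0.09,3],[0,0,4],[0,0,3.5],[0,0,2.5],[0,0,1.5],[0,0,1],[0,0,0.3],[0,0,0],[0,0,0]],"rot":[[0,0,0],[0,0,0],[0,0,0],[0,0,0],[0,0,0],[0,0,0],[0,0,0],[0,0,0],[0,0,0]],"jaw":[1,1,1,1,1,1,1,1,1]}' 40
python3 - <<'E'
from h import *
plan(*mag(0,13),.040,MY);heft()
E
```

```text
t: 18.55
eef_pos: [0.5292, 0.0629, 0.0452]
eef_rot: [180.0, 0.1, 170.6]
wrist_force: [0.5, -0.5, -3.5]
opening: 0.507
grip_force: 42.1
t 18.6 pos [0.5292 0.0629 0.0452] rot [1.7998e+02 1.4000e-01 1.7060e+02] F [ 0.45 -0.46 -3.53] open 0.507 
  -> travel cm [ 0.17 -0.12  0.52] rot [ 0.02  0.14 -0.05]
heft [-0.25 -0.26 -3.5 ] [0.41 0.5  0.37]
```

```bash
python3 -m pendant '{"travel":[[0.1,-0.1,0.25],[0,0,0.1],[0,0,0.05],[0,0,0],[0,0,0],[0,0,0],[0,0,0],[0,0,-1],[0,0,-3],[0,0,-4],[0,0,-4],[0,0,-4],[0,0,0]],"rot":[[0,0,0],[0,0,0],[0,0,0],[0,0,0],[0,0,0],[0,0,0],[0,0,0],[0,0,0],[0,0,0],[0,0,0],[0,0,0],[0,0,0],[0,0,0]],"jaw":[1,1,1,1,0.39,0.39,0.39,0.39,0.39,0.39,0.39,0.2,0]}' 40
python3 - <<'E'
from h import *
d=grab('top')
for p in packs(d): print(*p)
plan(.584,-.312,.15,-177.4)
E
```

```text
t: 20.1
eef_pos: [0.5309, 0.0621, 0.2077]
eef_rot: [179.9, 0.7, 170.6]
wrist_force: [1.5, 0.9, 0.2]
opening: 0.922
grip_force: 0.0
[ 583.4 -312. ] [116.8  44.4] 3.2 0.06 [334 206] 403
[ 557.  -431.5] [ 44.8 121. ] 172.2 0.06 [369 214] 412
[ 423.2 -377.6] [ 44.4 118.8] 171.9 0.061 [355 251] 429
t 20.1 pos [0.5293 0.0621 0.2044] rot [179.94   0.46 170.6 ] F [-0.33  0.13 -2.05] open 0.993 
  -> travel cm [-11.46 -36.02   5.49] rot [ 1.0e-02  4.6e-01 -1.2e+01]
```

```bash
python3 -m pendant '{"travel":[[0,-3,0],[0,-4.5,0],[0,-4.5,0],[0,-4.5,0],[-1,-4.5,0],[-3,-4,0],[-3,-4,1.3],[-3,-4,2],[-1.46,-3,2],[0,0,0],[0,0,0],[0,0,0]],"rot":[[0,0,0],[0,0,0],[0,0,0],[0,0,0],[0,0,0],[0,0,0],[0,0,0],[0,0,0],[0,0,0],[0,0,-6],[0,0,-6.3],[0,0,0]],"jaw":[0,0,0,0,0,0,0,0,0,0,0,0]}' 40
python3 - <<'E'
from h import *
plan(.5834,-.312,.029,-177.3)
E
```

```text
t: 21.35
eef_pos: [0.5776, -0.3069, 0.1465]
eef_rot: [179.9, -0.2, -177.1]
wrist_force: [0.8, -0.4, -0.2]
opening: 0.999
grip_force: 0.0
t 21.4 pos [ 0.5776 -0.3069  0.1465] rot [ 1.7987e+02 -1.6000e-01 -1.7709e+02] F [ 0.79 -0.36 -0.21] open 0.999 
  -> travel cm [-0.59 -0.56 11.75] rot [ 0.13 -0.16  0.21]
```

```bash
python3 -m pendant '{"travel":[[-0.55,-0.5,3],[0,0,4],[0,0,2.8],[0,0,1.5],[0,0,0.4],[0,0,0],[0,0,0],[0,0,0],[0,0,0],[0,0,0],[0,0,-1],[0,0,-3],[0,0,-4],[0,0,-4],[0,0,0],[0,0,0],[0,0,0]],"rot":[[0,0,0],[0,0,0],[0,0,0],[0,0,0],[0,0,0],[0,0,0],[0,0,0],[0,0,0],[0,0,0],[0,0,0],[0,0,0],[0,0,0],[0,0,0],[0,0,0],[0,0,0],[0,0,0],[0,0,0]],"jaw":[0,0,0,0,0,0,1,1,1,1,1,1,1,1,1,1,1]}' 40
python3 - <<'E'
from h import *
heft()
plan(*mag(0,-57.5),.2,MY); plan(.46,.395,.27,MY)
E
```

```text
t: 23.05
eef_pos: [0.583, -0.3108, 0.1492]
eef_rot: [179.8, -0.2, -177.1]
wrist_force: [0.3, 1.1, -2.8]
opening: 0.505
grip_force: 41.9
heft [-0.08 -0.23 -3.76] [0.45 0.53 0.48]
t 23.3 pos [ 0.5836 -0.3113  0.1498] rot [ 1.799e+02 -1.300e-01 -1.771e+02] F [ 0.17 -0.38 -3.36] open 0.509 
  -> travel cm [ 5.25 30.68 -4.95] rot [ 0.09 -0.14 12.25]
t 23.3 pos [ 0.5836 -0.3113  0.1498] rot [ 1.799e+02 -1.300e-01 -1.771e+02] F [ 0.17 -0.38 -3.36] open 0.509 
  -> travel cm [  8.81  71.19 -11.87] rot [ 0.09 -0.14 12.25]
```

```bash
python3 -m pendant '{"travel":[[0,0,-2.5],[0,0,-2.5],[2.5,1,0],[3.5,3,0],[3.2,3.4,0],[1.6,3.8,0],[0.8,4.2,0],[0,4.2,0],[0,4,0],[0,3,0],[0,1.8,0],[0,0.5,0],[0,0,0],[0,0,0]],"rot":[[0,0,6.1],[0,0,6.1],[0,0,0],[0,0,0],[0,0,0],[0,0,0],[0,0,0],[0,0,0],[0,0,0],[0,0,0],[0,0,0],[0,0,0],[0,0,0],[0,0,0]],"jaw":[1,1,1,1,1,1,1,1,1,1,1,1,1,1]}' 40
python3 - <<'E'
from h import *
d=endface(); 
plan(*mag(0,-57.5),.044,MY)
E
```

```text
t: 24.7
eef_pos: [0.5165, -0.0086, 0.2014]
eef_rot: [-180.0, -0.0, 170.7]
wrist_force: [-0.9, -0.0, -3.4]
opening: 0.506
grip_force: 42.2
endface x mm [[58.7, 23.8], [59.0, 1.2], [58.8, -13.4]]
t 24.8 pos [ 0.5165 -0.0088  0.2014] rot [-1.7998e+02 -2.0000e-02  1.7064e+02] F [-0.55 -0.52 -3.7 ] open 0.511 
  -> travel cm [ 0.08  0.11 15.74] rot [-0.02 -0.02 -0.01]
```

```bash
python3 -m pendant '{"travel":[[0.1,0.05,3],[0,0,4],[0,0,3.5],[0,0,2.5],[0,0,1.5],[0,0,1],[0,0,0.3],[0,0,0],[0,0,0],[0,0,0.25],[0,0,0.1],[0,0,0.05],[0,0,0],[0,0,0]],"rot":[[0,0,0],[0,0,0],[0,0,0],[0,0,0],[0,0,0],[0,0,0],[0,0,0],[0,0,0],[0,0,0],[0,0,0],[0,0,0],[0,0,0],[0,0,0],[0,0,0]],"jaw":[1,1,1,1,1,1,1,1,1,1,1,1,1,1]}' 40
python3 - <<'E'
from h import *
plan(*mag(0,-57.5),.040,MY);heft()
E
```

```text
t: 26.15
eef_pos: [0.5167, -0.0074, 0.0413]
eef_rot: [-180.0, 0.1, 170.7]
wrist_force: [-3.5, -0.9, 6.3]
opening: 0.505
grip_force: 43.3
t 26.1 pos [ 0.5167 -0.0074  0.0413] rot [-1.7999e+02  1.0000e-01  1.7071e+02] F [-3.46 -0.93  6.33] open 0.505 
  -> travel cm [ 0.08 -0.04  0.13] rot [-0.01  0.1   0.06]
heft [-3.15 -0.35  6.33] [0.38 0.44 0.64]
```

Third pack is down; release it and go on to the next.

```bash
python3 -m pendant '{"travel":[[0,0,0],[0,0,0],[0,0,0],[0,0,-1],[0,0,-3],[0,0,-4],[0,0,-4],[0,0,-4],[0,0,0]],"rot":[[0,0,0],[0,0,0],[0,0,0],[0,0,0],[0,0,0],[0,0,0],[0,0,0],[0,0,0],[0,0,0]],"jaw":[0.39,0.39,0.39,0.39,0.39,0.39,0.39,0.2,0]}' 40
python3 - <<'E'
from h import *
d=grab('top')
for p in packs(d): print(*p)
plan(.4233,-.377,.15,172)
E
```

```text
t: 27.3
eef_pos: [0.5198, -0.0079, 0.2074]
eef_rot: [-180.0, 0.7, 170.7]
wrist_force: [0.3, 0.9, -0.1]
opening: 0.923
grip_force: 0.0
[ 556.5 -431.5] [ 44.5 118.6] 171.8 0.061 [368 214] 409
[ 424.  -376.8] [ 44.3 119.3] 171.8 0.061 [355 251] 434
t 27.4 pos [ 0.5182 -0.0076  0.2042] rot [-180.      0.46  170.7 ] F [-0.09  0.03 -0.73] open 0.993 
  -> travel cm [  3.44 -37.98   5.39] rot [-0.01  0.46 -1.3 ]
```

```bash
python3 -m pendant '{"travel":[[0,-3,0],[0.5,-4.5,0],[0.5,-4.5,0],[0.5,-4.5,0],[0.5,-4.5,0],[0.5,-4.5,0],[0.5,-4.5,1],[0.4,-4,2],[0,-3,2],[0,-1,0.4],[0,0,0],[0,0,0]],"rot":[[0,0,-1.2],[0,0,0],[0,0,0],[0,0,0],[0,0,0],[0,0,0],[0,0,0],[0,0,0],[0,0,0],[0,0,0],[0,0,0],[0,0,0]],"jaw":[0,0,0,0,0,0,0,0,0,0,0,0]}' 40
python3 - <<'E'
from h import *
plan(.4237,-.3768,.029,171.8)
E
```

```text
t: 28.55
eef_pos: [0.4281, -0.3776, 0.1456]
eef_rot: [179.9, -0.0, 171.9]
wrist_force: [-0.4, 0.3, 0.1]
opening: 0.997
grip_force: 0.0
t 28.6 pos [ 0.4281 -0.3776  0.1456] rot [ 1.7994e+02 -2.0000e-02  1.7191e+02] F [-0.44  0.27  0.1 ] open 0.997 
  -> travel cm [4.400e-01 1.000e-02 1.166e+01] rot [ 0.06 -0.02  0.11]
```

```bash
python3 -m pendant '{"travel":[[0.44,0,3],[0,0,4],[0,0,2.7],[0,0,1.5],[0,0,0.4],[0,0,0],[0,0,0],[0,0,0],[0,0,0],[0,0,0],[0,0,-1],[0,0,-3],[0,0,-4],[0,0,-4],[0,0,0],[0,0,0],[0,0,0]],"rot":[[0,0,0],[0,0,0],[0,0,0],[0,0,0],[0,0,0],[0,0,0],[0,0,0],[0,0,0],[0,0,0],[0,0,0],[0,0,0],[0,0,0],[0,0,0],[0,0,0],[0,0,0],[0,0,0],[0,0,0]],"jaw":[0,0,0,0,0,0,1,1,1,1,1,1,1,1,1,1,1]}' 40
python3 - <<'E'
from h import *
heft()
plan(.46,.395,.28,172)
E
```

```text
t: 30.25
eef_pos: [0.4228, -0.3771, 0.1485]
eef_rot: [179.9, -0.1, 171.9]
wrist_force: [0.5, 0.1, -1.0]
opening: 0.511
grip_force: 41.7
heft [-0.16  0.1  -0.82] [0.42 0.13 0.22]
t 30.5 pos [ 0.423  -0.3774  0.1483] rot [ 1.7991e+02 -1.0000e-01  1.7189e+02] F [ 0.49 -0.05 -1.1 ] open 0.509 
  -> travel cm [  7.26  77.01 -13.03] rot [ 0.09 -0.1  -0.11]
```

```bash
python3 -m pendant '{"travel":[[0,0,-3.3],[0,0,-3.3],[0.4,2.5,-3.3],[0.4,4.4,-2],[0.4,4.4,-1.2],[0.4,4.4,0],[0.4,4.4,0],[0.4,4.4,0],[0.4,4.4,0],[0.4,4.4,0],[0.4,4.4,0],[0.4,4.4,0],[0.4,4.4,0],[0.4,4.4,0],[0.4,4.4,0],[0.4,4.4,0],[0.4,4.4,0],[0.4,4.4,0],[0.4,4.4,0],[0.4,3.6,0]],"rot":[[0,0,0],[0,0,0],[0,0,0],[0,0,0],[0,0,0],[0,0,0],[0,0,0],[0,0,0],[0,0,0],[0,0,0],[0,0,0],[0,0,0],[0,0,0],[0,0,0],[0,0,0],[0,0,0],[0,0,0],[0,0,0],[0,0,0],[0,0,0]],"jaw":[1,1,1,1,1,1,1,1,1,1,1,1,1,1,1,1,1,1,1,1]}' 40
python3 - <<'E'
from h import *
d=wrist()
d=wrist(); save(d,'w3.png')
plan(.46,.395,.18,172)
E
```

```text
t: 32.5
eef_pos: [0.4596, 0.3918, 0.2798]
eef_rot: [-180.0, -0.0, 172.0]
wrist_force: [-0.1, -0.4, 0.3]
opening: 0.511
grip_force: 41.6
t 32.6 pos [0.459  0.3933 0.2791] rot [ 1.7999e+02 -1.2000e-01  1.7213e+02] F [-0.29 -0.37 -0.74] open 0.509 
  -> travel cm [-0.1   0.18  9.91] rot [ 0.01 -0.12  0.13]
```

View pics/w3.png

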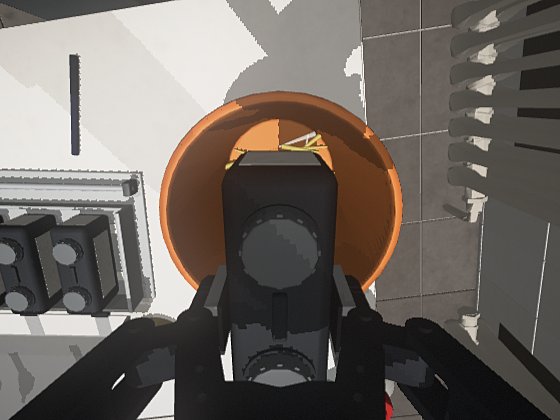

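The held pack is centred over the near orange pail (rim x 160–402, pack centre x 280). In the magazine the loaded packs stand upright at (15,260) and (80,260).

```bash
python3 -m pendant '{"travel":[[-0.1,0.1,2.5],[0,0,3.5],[0,0,2.5],[0,0,1.5],[0,0,0],[0,0,0],[0,0,0],[0,0,0],[0,0,-1],[0,0,-3],[0,0,-4],[0,0,-2],[0,0,0]],"rot":[[0,0,0],[0,0,0],[0,0,0],[0,0,0],[0,0,0],[0,0,0],[0,0,0],[0,0,0],[0,0,0],[0,0,0],[0,0,0],[0,0,0],[0,0,0]],"jaw":[1,1,1,1,1,0.3,0.3,0.3,0.3,0.3,0.3,0.3,0.3]}' 40
python3 - <<'E'
from h import *
d=grab('top')
for p in packs(d): print(*p)
plan(.5565,-.4315,.2,171.9)
E
```

```text
t: 33.9
eef_pos: [0.4632, 0.3918, 0.287]
eef_rot: [179.6, 0.4, 171.9]
wrist_force: [1.6, 0.2, 1.3]
opening: 0.694
grip_force: 0.0
[ 557.7 -431.7] [ 44.6 120.6] 172.2 0.06 [369 214] 409
[515.2 -12.4] [ 42.8 122.2] 178.5 0.068 [250 226] 363
t 34.0 pos [0.4623 0.3912 0.2841] rot [179.79   0.25 171.9 ] F [ 0.15  0.56 -0.27] open 0.696 
  -> travel cm [-20.88 -80.15   8.2 ] rot [0.21 0.25 0.  ]
```

```bash
python3 -m pendant '{"travel":[[-0.5,-2,0],[-1.1,-4.4,0],[-1.2,-4.5,0],[-1.2,-4.5,0],[-1.2,-4.5,0],[-1.2,-4.5,0],[-1.2,-4.5,0],[-1.2,-4.5,0],[-1.2,-4.5,0],[-1.2,-4.5,0],[-1.2,-4.5,0],[-1.2,-4.5,0],[-1.2,-4.5,0],[-1.2,-4.5,0],[-1.2,-4.5,0],[-1.2,-4.5,1],[-1.2,-4.5,2.5],[-1.2,-4.5,3],[-0.4,-2,3],[0,0,2.5]],"rot":[[0,0,0],[0,0,0],[0,0,0],[0,0,0],[0,0,0],[0,0,0],[0,0,0],[0,0,0],[0,0,0],[0,0,0],[0,0,0],[0,0,0],[0,0,0],[0,0,0],[0,0,0],[0,0,0],[0,0,0],[0,0,0],[0,0,0],[0,0,0]],"jaw":[0,0,0,0,0,0,0,0,0,0,0,0,0,0,0,0,0,0,0,0]}' 40
python3 - <<'E'
from h import *
wrist()
plan(.557,-.4315,.029,172)
E
```

```text
t: 35.95
eef_pos: [0.555, -0.4309, 0.1608]
eef_rot: [179.9, -0.2, 171.7]
wrist_force: [0.6, 1.5, -1.1]
opening: 0.999
grip_force: 0.0
t 36.0 pos [ 0.5533 -0.4275  0.1554] rot [179.62  -0.53 171.76] F [-1.52  1.27 -3.73] open 0.998 
  -> travel cm [-0.54 -0.42 12.64] rot [ 0.38 -0.53 -0.24]
```

```bash
python3 -m pendant '{"travel":[[0,0,0],[0,0,0]],"rot":[[0,0,0],[0,0,0]],"jaw":[0,0]}' 40
python3 - <<'E'
from h import *
plan(.557,-.4315,.029,172)
E
```

```text
t: 36.2
eef_pos: [0.5573, -0.4281, 0.1657]
eef_rot: [-180.0, 0.0, 171.9]
wrist_force: [-0.9, -0.5, 0.2]
opening: 1.001
grip_force: 0.0
t 36.2 pos [ 0.5573 -0.4281  0.1657] rot [-1.7999e+02  2.0000e-02  1.7193e+02] F [-0.88 -0.47  0.23] open 1.001 
  -> travel cm [-0.02 -0.34 13.67] rot [-0.01  0.02 -0.07]
```

```bash
python3 -m pendant '{"travel":[[0,-0.34,3.5],[0,0,4],[0,0,3.3],[0,0,2],[0,0,0.8],[0,0,0],[0,0,0],[0,0,0],[0,0,0],[0,0,0],[0,0,-1],[0,0,-3],[0,0,-4],[0,0,-4],[0,0,0],[0,0,0],[0,0,0]],"rot":[[0,0,0],[0,0,0],[0,0,0],[0,0,0],[0,0,0],[0,0,0],[0,0,0],[0,0,0],[0,0,0],[0,0,0],[0,0,0],[0,0,0],[0,0,0],[0,0,0],[0,0,0],[0,0,0],[0,0,0]],"jaw":[0,0,0,0,0,0,1,1,1,1,1,1,1,1,1,1,1]}' 40
python3 - <<'E'
from h import *
heft()
plan(.46,.395,.28,172)
d=grab('top'); save(d,'top2.png',(80,140,420,300),2.3)
E
```

```text
t: 37.9
eef_pos: [0.5556, -0.431, 0.1474]
eef_rot: [179.9, -0.1, 171.9]
wrist_force: [0.7, -0.5, -1.1]
opening: 0.508
grip_force: 41.6
heft [-0.13  0.04 -0.78] [0.34 0.49 0.49]
t 38.1 pos [ 0.5559 -0.4312  0.1473] rot [ 1.7991e+02 -1.2000e-01  1.7189e+02] F [-0.32 -0.41 -0.67] open 0.51 
  -> travel cm [ 21.17  80.47 -13.11] rot [ 0.09 -0.12 -0.11]
```

View pics/top2.png

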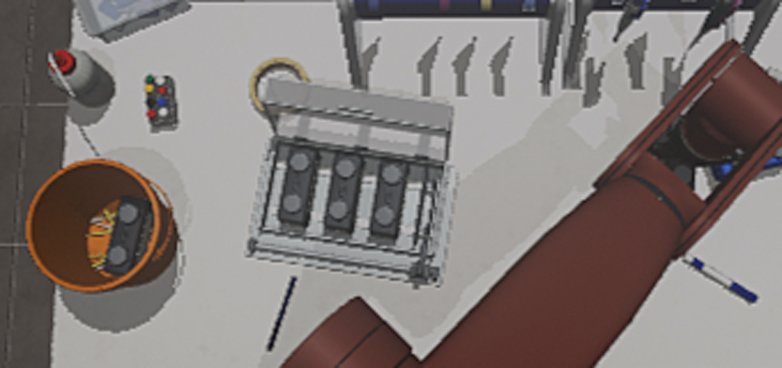

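The picture shows three full packs upright across the channel at (298,187), (345,192) and (388,197), the pusher back at (428,270), and one used pack in the pail at (127,235). The held pack is light, so it goes in the pail too.

```bash
python3 -m pendant '{"travel":[[0,0,-4],[0,0,-4],[0.6,2.5,-3.1],[1.2,4.5,-2],[1.2,4.6,0],[1.2,4.6,0],[1.2,4.6,0],[1.2,4.6,0],[1.2,4.6,0],[1.2,4.6,0],[1.2,4.6,0],[1.2,4.6,0],[1.2,4.6,0],[1.2,4.6,0],[1.2,4.6,0],[1.2,4.6,0],[1.2,4.6,0],[1.2,4.6,0],[1.2,4.6,0],[1.2,4.6,0]],"rot":[[0,0,0],[0,0,0],[0,0,0],[0,0,0],[0,0,0],[0,0,0],[0,0,0],[0,0,0],[0,0,0],[0,0,0],[0,0,0],[0,0,0],[0,0,0],[0,0,0],[0,0,0],[0,0,0],[0,0,0],[0,0,0],[0,0,0],[0,0,0]],"jaw":[1,1,1,1,1,1,1,1,1,1,1,1,1,1,1,1,1,1,1,1]}' 40
python3 -m pendant '{"travel":[[0,0,0],[0,0,0],[0,0,0]],"rot":[[0,0,0],[0,0,0],[0,0,0]],"jaw":[1,1,1]}' 40
python3 - <<'E'
from h import *
plan(.46,.405,.19,172)
E
```

```text
t: 40.2
eef_pos: [0.4616, 0.397, 0.2795]
eef_rot: [-180.0, 0.0, 171.9]
wrist_force: [0.7, -0.3, 0.4]
opening: 0.508
grip_force: 41.6
t: 40.5
eef_pos: [0.4623, 0.3943, 0.2793]
eef_rot: [-179.9, -0.0, 171.9]
wrist_force: [-0.3, 0.1, -0.2]
opening: 0.506
grip_force: 41.6
t 40.5 pos [0.4623 0.3943 0.2793] rot [-1.7995e+02 -1.0000e-02  1.7187e+02] F [-0.32  0.13 -0.18] open 0.506 
  -> travel cm [0.38 1.04 8.93] rot [-0.05 -0.01 -0.13]
```

```bash
python3 -m pendant '{"travel":[[0.3,0.9,2.5],[0,0,3.5],[0,0,2],[0,0,1],[0,0,0],[0,0,0],[0,0,0],[0,0,0],[0,0,-1],[0,0,-3],[0,0,-4],[0,0,-2],[0,0,0],[0,0,0]],"rot":[[0,0,0],[0,0,0],[0,0,0],[0,0,0],[0,0,0],[0,0,0],[0,0,0],[0,0,0],[0,0,0],[0,0,0],[0,0,0],[0,0,0],[0,0,0],[0,0,0]],"jaw":[1,1,1,1,1,0.35,0.35,0.35,0.35,0.35,0.35,0.35,0.35,0.35]}' 40
python3 - <<'E'
from h import *
plan(*mag(-97,-121.8),.2,MY)
d=grab('top'); save(d,'top3.png',(80,140,300,300),3)
E
```

```text
t: 41.9
eef_pos: [0.4607, 0.4047, 0.2906]
eef_rot: [179.9, 0.1, 171.9]
wrist_force: [-0.4, 1.2, -0.8]
opening: 0.652
grip_force: 0.0
t 41.9 pos [0.4607 0.4047 0.2906] rot [1.7993e+02 7.0000e-02 1.7191e+02] F [-0.4   1.22 -0.78] open 0.652 
  -> travel cm [ -1.41 -46.27   9.01] rot [0.07 0.07 1.26]
```

View pics/top3.png

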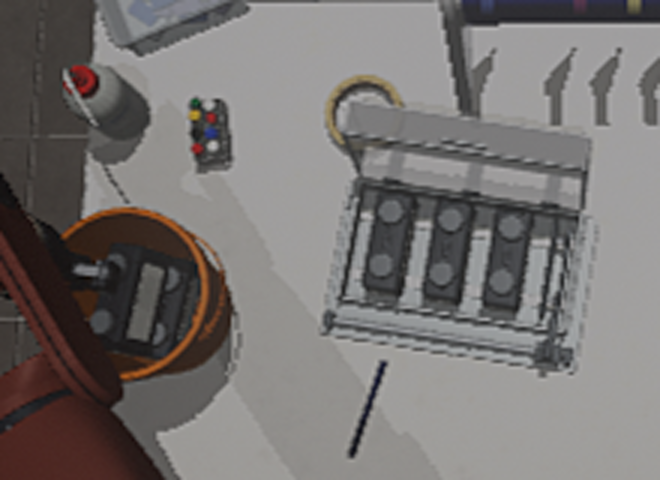

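Both used packs are down in the pail, at (120,280) and (165,300), and the three full packs stand in the channel. Next is the tab.

```bash
python3 -m pendant '{"travel":[[0,-3,0],[0,-4.5,0],[-0.2,-4.5,0],[-0.2,-4.5,0],[-0.2,-4.5,0],[-0.2,-4.5,0],[-0.2,-4.5,0],[-0.2,-4.5,1],[-0.2,-4.5,2],[0,-4.3,3],[0,-2.5,3],[0,-0.5,0],[0,0,0],[0,0,0]],"rot":[[0,0,1.2],[0,0,0],[0,0,0],[0,0,0],[0,0,0],[0,0,0],[0,0,0],[0,0,0],[0,0,0],[0,0,0],[0,0,0],[0,0,0],[0,0,0],[0,0,0]],"jaw":[0.35,0.35,0.35,0.35,0.35,0.35,0.35,0.35,0.35,0.35,0.35,0.35,0.35,0.35]}' 25
python3 - <<'E'
from h import *
plan(*mag(-97,-121.8),.043,MY)
E
```

```text
t: 43.35
eef_pos: [0.4012, -0.0523, 0.202]
eef_rot: [180.0, 0.1, 170.7]
wrist_force: [0.7, 0.8, 0.2]
opening: 0.65
grip_force: 0.0
t 43.4 pos [ 0.4012 -0.0523  0.202 ] rot [1.7998e+02 6.0000e-02 1.7072e+02] F [0.65 0.83 0.24] open 0.65 
  -> travel cm [-0.88 -0.17 15.9 ] rot [0.02 0.06 0.07]
```

```bash
python3 -m pendant '{"travel":[[-0.4,0,3],[-0.4,-0.1,4],[0,0,4],[0,0,3],[0,0,1.5],[0,0,0.4],[0,0,0],[0,0,0],[0,0,0],[0,0,0],[0,0,0],[0,0,0]],"rot":[[0,0,0],[0,0,0],[0,0,0],[0,0,0],[0,0,0],[0,0,0],[0,0,0],[0,0,0],[0,0,0],[0,0,0],[0,0,0],[0,0,0]],"jaw":[0.35,0.35,0.35,0.35,0.35,0.35,0.35,1,1,1,1,1]}' 25
python3 - <<'E'
from h import *
heft()
print(inmag(readout.sense()['eef_pos'])); plan(*mag(-97,-16),.043,MY)
E
```

```text
t: 44.55
eef_pos: [0.4091, -0.0554, 0.0431]
eef_rot: [-180.0, 0.1, 170.7]
wrist_force: [-0.6, 1.5, 6.2]
opening: 0.112
grip_force: 30.9
heft [-1.07  1.38  6.85] [0.4  0.45 0.54]
[ -97.6 -122. ]
t 44.8 pos [ 0.4091 -0.0554  0.0431] rot [-1.8000e+02  1.0000e-01  1.7069e+02] F [-0.69  2.02  6.78] open 0.108 
  -> travel cm [-7.00e-02  1.06e+01  1.00e-02] rot [-0.    0.1   0.04]
```

```bash
python3 -m pendant '{"travel":[[0,0.2,0],[0,0.4,0],[0,0.5,0],[0,0.5,0],[0,0.4,0],[0,0.4,0],[0,0.4,0],[0,0.4,0],[0,0.4,0],[0,0.4,0],[0,0.4,0],[0,0.4,0],[0,0.4,0],[0,0.4,0],[0,0.4,0],[0,0.4,0],[0,0.4,0],[0,0.4,0],[0,0.3,0],[0,0.2,0]],"rot":[[0,0,0],[0,0,0],[0,0,0],[0,0,0],[0,0,0],[0,0,0],[0,0,0],[0,0,0],[0,0,0],[0,0,0],[0,0,0],[0,0,0],[0,0,0],[0,0,0],[0,0,0],[0,0,0],[0,0,0],[0,0,0],[0,0,0],[0,0,0]],"jaw":[1,1,1,1,1,1,1,1,1,1,1,1,1,1,1,1,1,1,1,1]}' 25
cat >> h.py <<'E'
def push():
    f=[]
    for i in range(4): vision.read_camera('wrist'); f.append(readout.sense()['wrist_force'])
    f=np.mean(f,0); print('F along y',round(f[:2]@F,2),'along x',round(f[:2]@E,2),f[2].round(2),'mag',inmag(readout.sense()['eef_pos']),readout.sense()['t'])
E
python3 -c "
from h import *
push()"
```

```text
t: 46.8
eef_pos: [0.4214, 0.0202, 0.0431]
eef_rot: [-179.9, 0.1, 170.7]
wrist_force: [-2.7, -2.9, 7.8]
opening: 0.111
grip_force: 31.0
F along y -1.85 along x -2.26 7.34 mag [-97.8 -45.2] 47.0
```

```bash
python3 -m pendant '{"travel":[[0,0.2,0],[0,0.2,0],[0,0.2,0],[0,0.2,0],[0,0.2,0],[0,0.2,0],[0,0.2,0],[0,0.2,0],[0,0.2,0],[0,0.2,0],[0,0.2,0],[0,0.2,0],[0,0.1,0],[0,0,0],[0,0,0]],"rot":[[0,0,0],[0,0,0],[0,0,0],[0,0,0],[0,0,0],[0,0,0],[0,0,0],[0,0,0],[0,0,0],[0,0,0],[0,0,0],[0,0,0],[0,0,0],[0,0,0],[0,0,0]],"jaw":[1,1,1,1,1,1,1,1,1,1,1,1,1,1,1]}' 25
python3 -c "
from h import *
push()"
python3 -m pendant '{"travel":[[0,0.1,0],[0,0.1,0],[0,0.1,0],[0,0.1,0],[0,0,0],[0,0,0]],"rot":[[0,0,0],[0,0,0],[0,0,0],[0,0,0],[0,0,0],[0,0,0]],"jaw":[1,1,1,1,1,1]}' 25
python3 -c "
from h import *
push()"
```

```text
t: 48.5
eef_pos: [0.4253, 0.0447, 0.0431]
eef_rot: [-179.9, 0.1, 170.7]
wrist_force: [-3.4, -2.7, 8.2]
opening: 0.106
grip_force: 31.1
F along y -3.19 along x -2.42 7.7 mag [-97.8 -20.5] 48.7
t: 49.3
eef_pos: [0.426, 0.0486, 0.0431]
eef_rot: [-179.9, 0.1, 170.7]
wrist_force: [-3.2, -4.1, 7.5]
opening: 0.113
grip_force: 31.1
F along y -3.56 along x -1.98 7.79 mag [-97.9 -16.6] 49.5
```

```bash
python3 -m pendant '{"travel":[[0,0.1,0],[0,0.1,0],[0,0.1,0],[0,0,0],[0,0,0]],"rot":[[0,0,0],[0,0,0],[0,0,0],[0,0,0],[0,0,0]],"jaw":[1,1,1,1,1]}' 25
python3 -c "
from h import *
push()"
python3 -m pendant '{"travel":[[0,0.1,0],[0,0.1,0],[0,0,0],[0,0,0]],"rot":[[0,0,0],[0,0,0],[0,0,0],[0,0,0]],"jaw":[1,1,1,1]}' 25
python3 - <<'E'
from h import *
push()
d=wrist(); save(d,'w4.png')
E
```

```text
t: 50.0
eef_pos: [0.4264, 0.0512, 0.0431]
eef_rot: [-179.9, 0.1, 170.7]
wrist_force: [-4.0, -5.5, 8.0]
opening: 0.109
grip_force: 31.1
F along y -5.95 along x -2.22 8.23 mag [-97.9 -14. ] 50.2
t: 50.6
eef_pos: [0.4266, 0.0527, 0.0431]
eef_rot: [-179.8, 0.1, 170.7]
wrist_force: [-3.3, -7.8, 9.1]
opening: 0.112
grip_force: 31.2
F along y -8.72 along x -2.64 8.67 mag [-97.9 -12.5] 50.8
```

View pics/w4.png

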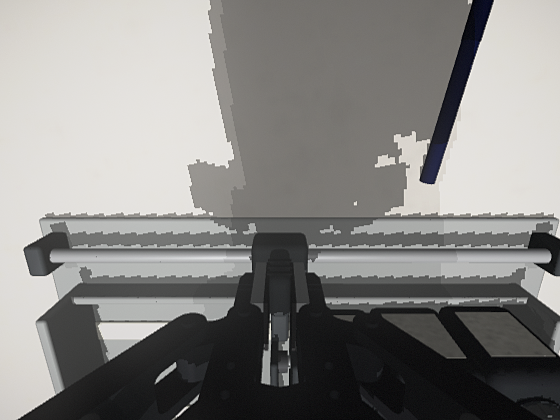

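Near the tab the force rises on the springs (3.6, then 6, then 8.7 N), so the row is firm against the stop. The packs are seen side by side at (345–560, 330). I'll ease the spring off gently so that releasing doesn't make the pusher recoil.

```bash
python3 -m pendant '{"travel":[[0,-0.1,0],[0,-0.1,0],[0,-0.1,0],[0,0,0],[0,0,0],[0,0,0],[0,0,0],[0,0,0],[0,0,-2],[0,0,-4],[0,0,-4],[0,0,-4],[0,0,-4],[0,0,0],[0,0,0]],"rot":[[0,0,0],[0,0,0],[0,0,0],[0,0,0],[0,0,0],[0,0,0],[0,0,0],[0,0,0],[0,0,0],[0,0,0],[0,0,0],[0,0,0],[0,0,0],[0,0,0],[0,0,0]],"jaw":[1,1,1,1,0.8,0.6,0.4,0.4,0.4,0.4,0.4,0.4,0.4,0.4,0.4]}' 25
python3 - <<'E'
from h import *
d=wrist(); save(d,'w5.png',(60,130,560,420),1.5)
C=cloud(d)
# pack top edges in mag y along two lines
P=C.reshape(-1,3); q=P[(P[:,2]>.055)&(P[:,2]<.078)]
r=(q[:,:2]-M)*1000; mx=r@E; my=r@F
for x in (-50,-20,10): 
    s=np.sort(my[(abs(mx-x)<4)&(my>-40)&(my<150)]); g=np.diff(s); i=np.where(g>2)[0]; print(x,s[[0,-1]].round(1),[(s[k].round(1),s[k+1].round(1)) for k in i])
plan(*mag(-30,0),.33,MY)
E
```

```text
t: 52.35
eef_pos: [0.4263, 0.0515, 0.223]
eef_rot: [180.0, 0.1, 170.7]
wrist_force: [0.1, 0.1, -0.6]
opening: 0.601
grip_force: 0.0
-50 [ -5.5 129.1] []
-20 [ -5.3 129.2] [(np.float64(10.3), np.float64(12.4)), (np.float64(18.4), np.float64(22.3)), (np.float64(22.3), np.float64(27.3)), (np.float64(29.2), np.float64(31.2)), (np.float64(31.2), np.float64(33.2)), (np.float64(47.8), np.float64(59.0)), (np.float64(60.1), np.float64(62.2)), (np.float64(66.1), np.float64(68.3)), (np.float64(68.3), np.float64(70.3)), (np.float64(72.1), np.float64(76.4)), (np.float64(76.4), np.float64(78.8)), (np.float64(104.7), np.float64(107.1)), (np.float64(115.0), np.float64(122.2))]
10 [ -5.  129.5] [(np.float64(41.7), np.float64(84.6))]
t 52.4 pos [0.4253 0.0516 0.2215] rot [ 1.8000e+02 -3.0000e-02  1.7071e+02] F [-0.37  0.14 -0.89] open 0.602 
  -> travel cm [ -6.89   1.37 -10.85] rot [ 0.   -0.03  0.06]
```

View pics/w5.png

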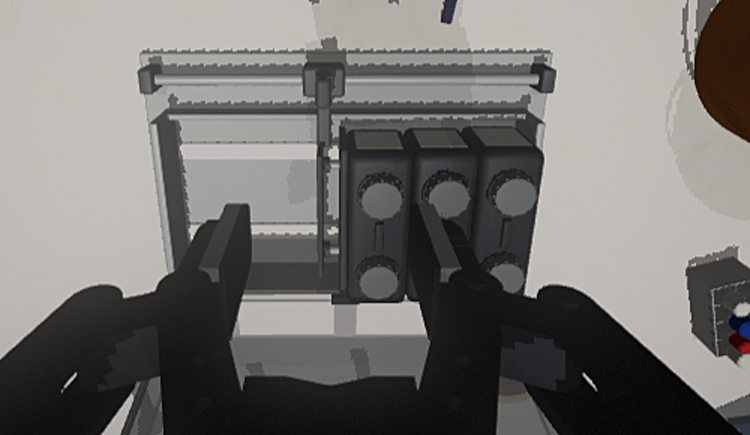

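The close view shows the three packs snug side by side (x 340–545, y 130–300), with the plate against them at x≈335 and the tab at (323,80). Next is the cover, approached from behind over its top.

```bash
python3 -m pendant '{"travel":[[0,0,-3.6],[0,0,-3.6],[0,0,-3.6],[-3,0.2,0],[-4.3,0.2,0],[-4.3,0.2,0],[-4.3,0.2,0],[-4.3,0.2,0],[-3,0.2,0],[-1.5,0.2,0],[-0.4,0,0],[0,0,0],[0,0,0],[0,0,0]],"rot":[[0,0,0],[0,0,0],[0,0,0],[0,0,0],[0,0,0],[0,0,0],[0,0,0],[0,0,0],[0,0,0],[0,0,0],[0,0,0],[0,0,0],[0,0,0],[0,0,0]],"jaw":[0.5,0.7,1,1,1,1,1,1,1,1,1,1,1,1]}' 25
python3 - <<'E'
from h import *
plan(*mag(152,0),.168,MY)
d=grab('top'); C=cloud(d); P=C[d['z_map']>0].reshape(-1,3)
r=(P[:,:2]-M)*1000; mx=r@E; my=r@F
k=(abs(my)<70)&(P[:,2]>.14)&(P[:,2]<.32)
for a in range(70,300,10):
    q=P[k&(mx>=a)&(mx<a+10),2]; print(a,len(q),q.min().round(3) if len(q) else '',q.max().round(3) if len(q) else '')
d=grab('side'); save(d,'side1.png',(200,60,420,300),2.5)
E
```

```text
t: 53.8
eef_pos: [0.6749, 0.0249, 0.3303]
eef_rot: [180.0, -0.0, 170.7]
wrist_force: [-0.0, 0.3, -0.2]
opening: 0.003
grip_force: 0.0
t 53.8 pos [0.6749 0.0249 0.3303] rot [180.    -0.   170.71] F [-0.    0.35 -0.21] open 0.003 
  -> travel cm [-0.04 -0.04 16.23] rot [ 0.   -0.    0.06]
70 0  
80 17 0.187 0.2
90 39 0.187 0.199
100 39 0.187 0.197
110 45 0.181 0.195
120 59 0.182 0.196
130 0  
140 0  
150 0  
160 0  
170 0  
180 0  
190 0  
200 0  
210 0  
220 0  
230 23 0.191 0.251
240 116 0.185 0.252
250 53 0.242 0.255
260 52 0.239 0.256
270 36 0.243 0.254
280 6 0.241 0.247
290 0
```

View pics/side1.png

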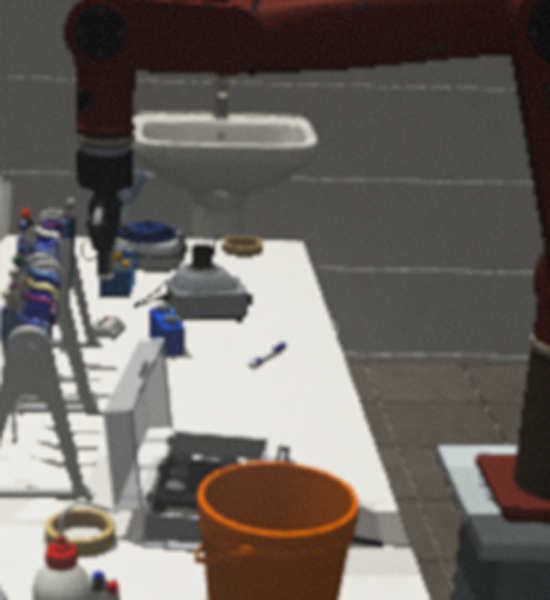

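The side view shows the hand between the rack (30,330) and the cover (140,410) with room to spare, so I descend behind the cover.

```bash
python3 -m pendant '{"travel":[[0,0,3],[0,0,4],[0,0,4],[0,0,3],[0,0,1.8],[0,0,0.4],[0,0,0],[0,0,0],[0.5,0,0],[0.5,0,0],[0.5,0,0],[0.5,0,0],[0,0,0]],"rot":[[0,0,0],[0,0,0],[0,0,0],[0,0,0],[0,0,0],[0,0,0],[0,0,0],[0,0,0],[0,0,0],[0,0,0],[0,0,0],[0,0,0],[0,0,0]],"jaw":[1,1,1,1,1,1,1,1,1,1,1,1,1]}' 25
python3 - <<'E'
from h import *
push(); plan(*mag(77,0),.175,MY)
E
```

```text
t: 55.2
eef_pos: [0.6554, 0.0281, 0.1685]
eef_rot: [180.0, 0.0, 170.7]
wrist_force: [0.2, -0.3, 0.3]
opening: -0.003
grip_force: 0.0
F along y 0.18 along x 0.4 -0.0 mag [132.2   0.3] 55.4
t 55.4 pos [0.6557 0.0279 0.1678] rot [-1.800e+02 -3.000e-02  1.707e+02] F [ 0.71 -0.36  0.26] open 0.003 
  -> travel cm [ 5.52 -0.03 -0.72] rot [-0.   -0.03  0.05]
```

```bash
python3 -m pendant '{"travel":[[0.4,0,0],[0.8,0,0],[0.9,0,-0.1],[0.9,0,-0.1],[0.9,0,-0.1],[0.9,0,-0.1],[0.9,0,0],[0.9,0,0.1],[0.9,0,0.1],[0.8,0,0.1],[0.8,0,0.3],[0.8,0,0.3],[0.8,0,0.3],[0,0,0]],"rot":[[0,0,0],[0,0,0],[0,0,0],[0,0,0],[0,0,0],[0,0,0],[0,0,0],[0,0,0],[0,0,0],[0,0,0],[0,0,0],[0,0,0],[0,0,0],[0,0,0]],"jaw":[1,1,1,1,1,1,1,1,1,1,1,1,1,1]}' 25
python3 - <<'E'
from h import *
push(); plan(*mag(3,0),.146,MY)
d=grab('side'); save(d,'side2.png',(200,100,420,300),2)
E
```

```text
t: 56.8
eef_pos: [0.5487, 0.0455, 0.1591]
eef_rot: [-180.0, -0.1, 170.7]
wrist_force: [0.4, -0.4, -0.1]
opening: 0.001
grip_force: 0.0
F along y 0.2 along x -0.03 -0.11 mag [25.6  0.2] 57.0
t 57.0 pos [0.5505 0.0451 0.1601] rot [-1.800e+02  1.000e-02  1.707e+02] F [ 0.01  0.28 -0.42] open -0.0 
  -> travel cm [ 2.26 -0.02  1.41] rot [-0.    0.01  0.05]
```

View pics/side2.png

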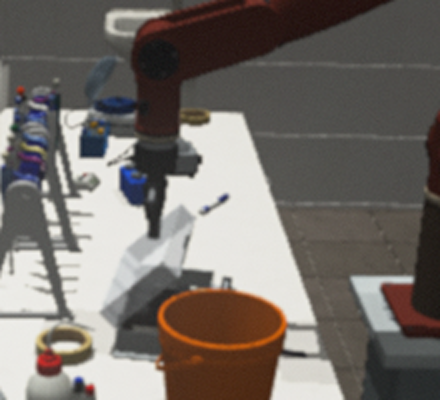

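The cover is now about half-way over, with the fingertip on its outer face at (153,235). I follow it on down.

```bash
python3 -m pendant '{"travel":[[0.7,0,0.4],[0.75,0,0.5],[0.75,0,0.5],[0.65,0,0.6],[0.65,0,0.6],[0.65,0,0.6],[0.5,0,0.7],[0.5,0,0.7],[0.5,0,0.7],[0.3,0,0.6],[0.3,0,0.5],[0.2,0,0.4],[0,0,0],[0,0,0]],"rot":[[0,0,0],[0,0,0],[0,0,0],[0,0,0],[0,0,0],[0,0,0],[0,0,0],[0,0,0],[0,0,0],[0,0,0],[0,0,0],[0,0,0],[0,0,0],[0,0,0]],"jaw":[1,1,1,1,1,1,1,1,1,1,1,1,1,1]}' 25
python3 - <<'E'
from h import *
push(); plan(*mag(-42,0),.086,MY)
E
```

```text
t: 58.45
eef_pos: [0.4867, 0.0556, 0.0921]
eef_rot: [180.0, 0.0, 170.7]
wrist_force: [-0.1, 0.7, 0.8]
opening: 0.003
grip_force: 0.0
F along y 0.15 along x 0.14 -0.04 mag [-38.8   0.2] 58.65
t 58.6 pos [0.487  0.0556 0.0924] rot [1.8000e+02 4.0000e-02 1.7069e+02] F [-0.48  0.31  0.12] open 0.002 
  -> travel cm [ 0.32 -0.02  0.64] rot [0.   0.04 0.04]
```

```bash
python3 -m pendant '{"travel":[[0.1,0,0.2],[0.1,0,0.2],[0.1,0,0.1],[0,0,0.1],[0,0,0.1],[0,0,0],[0,0,0]],"rot":[[0,0,0],[0,0,0],[0,0,0],[0,0,0],[0,0,0],[0,0,0],[0,0,0]],"jaw":[1,1,1,1,1,1,1]}' 25
python3 -c "
from h import *
push(); print(readout.sense()['eef_pos'])"
```

```text
t: 59.35
eef_pos: [0.4838, 0.0561, 0.0868]
eef_rot: [-180.0, -0.0, 170.7]
wrist_force: [-6.3, -0.3, 15.5]
opening: 0.001
grip_force: 7.9
F along y -1.39 along x -7.1 15.77 mag [-41.9   0.2] 59.55
[0.48385271 0.05612052 0.08685236]
```

Firm at 15.8 N with the tip at z = 0.087, so the cover is shut. I lift clear and check.

```bash
python3 -m pendant '{"travel":[[0,0,-0.5],[0,0,-2],[0,0,-4],[0,0,-4],[0,0,-4],[0,0,-4],[3,0,-4],[3,0,-2],[0,0,0],[0,0,0]],"rot":[[0,0,0],[0,0,0],[0,0,0],[0,0,0],[0,0,0],[0,0,0],[0,0,0],[0,0,0],[0,0,0],[0,0,0]],"jaw":[1,1,1,1,1,1,1,1,1,1]}' 25
python3 - <<'E'
from h import *
d=wrist(); save(d,'w6.png',scale=1.3); C=cloud(d)
r=(C[...,:2]-M)*1000; mx=r@E; my=r@F; z=C[...,2]
for a in (-70,-40,-10,20,50): q=z[(abs(mx-a)<8)&(abs(my)<120)&(z>.06)&(z<.12)]; print(a,len(q),np.percentile(q,[10,50,90]).round(4))
k=(z>.045)&(z<.075)&(mx>-110)&(mx<-85)&(abs(my)<140); print('tab',my[k].mean().round(1),mx[k].mean().round(1),k.sum())
E
```

```text
t: 60.55
eef_pos: [0.4246, 0.0659, 0.3305]
eef_rot: [180.0, 0.1, 170.7]
wrist_force: [0.5, 0.4, -1.0]
opening: 0.001
grip_force: 0.0
-70 3265 [0.069  0.0872 0.0884]
-40 2206 [0.0867 0.0877 0.0886]
-10 2083 [0.0867 0.0876 0.0886]
20 1663 [0.0866 0.0877 0.0886]
50 1171 [0.0868 0.0877 0.0887]
tab -16.9 -99.9 157
```

View pics/w6.png

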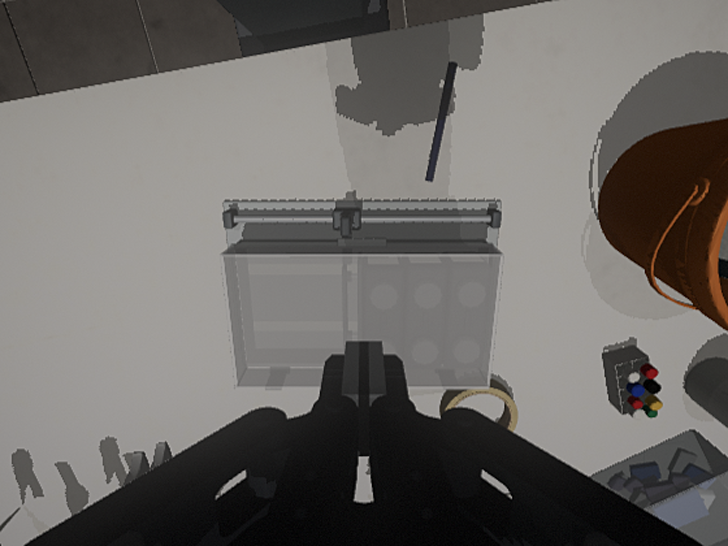

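The cover lies flat at 87–88 mm over its whole area. The tab is at (347,217), with the plate at (352,300) against the three packs (caps at 385–472, 295). Tape, vials and pen are where they were. Handing in.

```bash
python3 -c "
from bench import ticket
print(ticket.job_done())"
```

```text
the job is handed in; nothing more can be done
None
```

The job is handed in: three full packs stand in one row against the end stop with the pusher up to them and the cover shut, the two used-up packs are in the orange pail beside the magazine, and nothing else on the bench was touched.

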